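# Hold a spring-tip hardness probe square on a sample's marked spot

## Task

Lift the orange roof-shaped guard off the sloped sample and drape it over the hanging rail's bar, ridge along the bar, and let go of it. Then take the blue spring-tip probe out of its holder and hold its steel tip gently inside the white ring on the black sample, probe square to the sloping face, with the spring plunger pushed about halfway in. Finish while still holding the probe there in the gripper; leave the other things on the bench alone and never press hard on the sample.

Things in the scene. Friction and masses are not known exactly. Their poses are not given: they have to be found in the camera images.
- stand: Sloped sample stand, fixed: dark steel base plate 124 (x) x 90 (y) x 8 mm with a small aluminium table sloping 20 degrees, low at the stand's -x side, which roughly faces the robot. Origin: centre of the base plate's underside; z up. The sample's spot is at x -4.4, y 0, z 54.2 mm in this frame.
- sample: The black rubber-coloured sample plate (rigid in this scene), 50 x 50 x 8 mm, fixed on the sloped table. Origin: centre of its underside; its z axis is the square-on direction out of the sloped face (leaning 20 degrees from vertical towards the stand's -x side).
- spot (a point): The marked spot on the sample's top face: a white dot in the middle of a white ring of 16 mm inner and 21 mm outer diameter; this point is the dot. Hidden under the guard at the start.
- guard: Orange roof-shaped guard, loose, 120 g, over the sample, feet on the stand's base plate (8 mm up). Walls 4 mm thick at x=+-38 mm, 64 mm long in y, carry two roof plates sloping 30 deg to a ridge along y: inside apex 85, outside 89 mm above the feet. Black grip tab on the ridge, 12 (x) x 44 (y) mm, 89 to 118 mm above the feet; grip across x. Open ends. Origin: centre between the feet; z up.
- rail: Hanging rail, fixed: straight level round bar, 14 mm diameter, 220 mm long, on a post at each end; bar along the rail's y axis, bar axis 160 mm above the bench. Origin: on the bench under the middle of the bar. Draped over it, ridge along the bar, the guard's feet hang 83 mm above the bench.
- holder: Probe holder, fixed: a white block 60 x 60 mm on a dark steel plate 84 x 84 mm, top 74 mm above the bench, with an upright 24 mm hole right through. Origin: centre of the underside.
- probe: Spring-tip probe, loose, 90 g, 136 mm long, upright in the holder. From the tip up: steel plunger, 8 mm ball end (0-24 mm), blue barrel 18 mm diameter (24-66), blue round grip 26 mm diameter (66-136) with black bands and a yellow one near the top; the grip's shoulder rests on the holder's top, tip 8 mm above the bench. Origin: the tip's end with the spring relaxed; z up the shaft.
- probe_tip (a point): The very end of the probe's steel plunger; it moves into the probe as the plunger is pressed.
- plunger (a joint): How far the probe's spring plunger is pushed in, m: 0 = fully out, 0.012 = fully in. Spring: about 0.8 N to start moving, 400 N/m, 3.2 N at half travel (6 mm), 5.6 N fully in.
- petri_stack_0: Bystander: stack of small culture dishes, beige, 60 mm wide, 60 mm tall, on the tray; loose, to be left alone. Origin: centre of its underside.
- petri_stack_2: Bystander: stack of small culture dishes, beige, 60 mm wide, 45 mm tall, on the tray; loose, to be left alone. Origin: centre of its underside.
- petri_stack_6: Bystander: stack of small culture dishes, beige, 62 mm wide, 60 mm tall, on the tray; loose, to be left alone. Origin: centre of its underside.
- petri_stack_8: Bystander: stack of large culture dishes, beige, 92 mm wide, 45 mm tall, on the tray; loose, to be left alone. Origin: centre of its underside.
- reagent: Bystander: white reagent bottle with a blue cap, 60 mm wide, 120 mm tall; loose, to be left alone. Origin: centre of its underside.
- dish: Bystander: single culture dish, 58 mm wide, 15 mm tall; loose, to be left alone. Origin: centre of its underside.
- tape: Bystander: roll of tan tape lying flat, 98 mm wide, 25 mm tall; loose, to be left alone. Origin: centre of its underside.
- beaker: Bystander: clear beaker, 90 mm wide, 133 mm tall; loose, to be left alone. Origin: centre of its underside.
Mind the look-alikes: they are no part of the job. Leave any green or red look-alike of the probe alone.

How it is judged:
By the outcome, as a careful person would: the job done as asked, in the order asked, and still so for the second after the job is handed in, while the arm keeps its last pose, push and grip.
It also fails if it takes over 51 s, if anything falls off the work surface, if the arm or the gripper's body presses on something with over 40 N, if the wrist force passes 120 N, or if a joint passes its speed limit or range.

## Robot

A 6-joint arm with a two-finger parallel gripper is mounted at the origin on a cart in front of the work surface, level with it; the furniture and walls round the work are solid. World frame = base frame: x ahead of the robot, y to its left, z up, the work surface at z = 0. Lengths are in m, angles in rad, forces in N, time in s.
With the tool pointing down it reaches from about 0.275 to 0.975 m from the base axis. Payload 8.4 kg.
Tool frame: the origin (TCP) lies on the mounting face of the last link; the fingertips stand 190 mm ahead of it and the grasp point (between the pads) lies 171 mm ahead of it; z points along the fingers, y is the direction in which the jaws open and shut (so a half turn about z gives the same grasp; the last joint's range is limited). The gripper opens to 92 mm and grips with 3 to 60 N. Pads are 20 mm wide; open, the fingers measure 128 mm over their backs; the gripper's body (75 mm by 189 mm) begins 69 mm behind the grasp point.
Start: joints at [1.263, 0.353, 1.633, -0, 1.155, -0.002], TCP at [0.188, 0.596, 0.405] pointing down, gripper open.
Joint ranges: [-2.63, 2.63], [-0.92, 2.1], [0.06, 2.66], [-1.3, 4.44], [0, 2.69], [-3.02, 3.02]. Speed limits (rad/s): [2.22, 2.22, 2.79, 3.14, 3.14, 3.14].

## Interface

Orientations are given as a unit quaternion [x, y, z, w].
In Python, from workcell import ctrl gives the robot as it stands.
- The arm moves only by the tool jog_arm, never from a script. Its argument "increments" is a list of rows, each a list of 3 entries, a list of its own where there are three numbers: the shift along the world's x, y, z in mm, then the turn, a rotation vector about the world's x, y, z in rad, then the opening, from 0 (shut) to 1 (fully open). A call has 1 to 8 rows; each row shifts and turns the pose as measured when the row begins; what a row does not reach is not made up. A row lasts 1/12 s, in which the tool goes at most 41.7 mm and 7.16 degrees, less where a joint would pass 70% of its speed; a pose out of reach is approached as far as the arm can. A call with a gripper value outside its range is refused whole. The fingers move at their own pace and stop on an object; "squeeze" is the grip in N (left out, the last holds). Time passes only in rows, so rows that do not move let the fingers close. It gives the time, the measured TCP pose, the force and the opening at its end, in the units of the state.
- ctrl.read_state(): the state, without advancing time (a new reading comes with each control period).
- ctrl.snapshot(name): name is "scene" or "top" or "wrist"; returns the picture (384x512x3 uint8, red, green, blue); there is no depth.
- ctrl.camera_model(name): a dict with "intrinsics" (3x3 intrinsics, pixels), "R" (3x3) and "t" (3): a world point X has camera coordinates R X + t; the wrist camera has in their place "mount" (4x4, takes a point from camera to tool coordinates, whose origin is the TCP and whose axes are the flange's). Camera axes: x right, y down, z forward; pixel columns grow to the right and rows downward; lengths in m; the calibration is good to about 2 mm. A picture is of the moment at which its call begins: read the wrist's pose just before it. camera_model takes no time and is no camera call.
- ctrl.job_done(): hands the job in, once; it reports no verdict.
The state is a dict: "clock": time; "qpos": joint angles; "qvel": joint speeds; "joint_torque": joint torques, N m; "position": TCP position; "tcp_rot": TCP orientation; "wrist_force": force on the tool from outside, world axes, zero at the start; "wrist_torque": the same for the moment, N m; "gripper_width": finger opening in m.
Only numpy, scipy, OpenCV 4.12 (cv2) and the standard library are available. Lean on these libraries where they do the work, as an engineer would, in place of code of your own. Each camera call takes 0.05 s, during which the arm holds its last target.

## Working session

There is one attempt and no reset: what is moved stays moved. The work goes in short steps, Python scripts to look and compute and a tool call to move; the robot and the scene stay as the last step left them, time stands still between calls to the robot, and variables do not carry over. Pictures are saved under pics/ and viewed, and the job is handed in when it is done.

Besides the shell and the picture viewer there is one more tool, called after "Call:" as a command line: name --argument value ..., lists and objects as JSON in quotes. jog_arm: Moves the arm, as the interface text tells. Its arguments: {"type":"object","properties":{"increments":{"type":"array"},"squeeze":{"type":"number"}},"required":["increments"]}

```bash
mkdir -p pics; ls; cat > h.py <<'E'
import numpy as np, cv2
from workcell import ctrl
from scipy.spatial.transform import Rotation as R
def ray(name,u,v,st=None):
    m=ctrl.camera_model(name);K=np.array(m["intrinsics"])
    d=np.linalg.solve(K,[u,v,1.0])
    if "mount" in m:
        M=np.array(m["mount"]);st=st or ctrl.read_state()
        T=np.eye(4);T[:3,:3]=R.from_quat(st["tcp_rot"]).as_matrix();T[:3,3]=st["position"]
        W=T@M;return W[:3,3],W[:3,:3]@d
    Rm=np.array(m["R"]);t=np.array(m["t"]);return -Rm.T@t,Rm.T@d
def onz(name,u,v,z,st=None):
    o,d=ray(name,u,v,st);return o+d*(z-o[2])/d[2]
def tri(rs):
    A=np.zeros((3,3));b=np.zeros(3)
    for o,d in rs:
        d=d/np.linalg.norm(d);P=np.eye(3)-np.outer(d,d);A+=P;b+=P@o
    x=np.linalg.solve(A,b);return x,[np.linalg.norm(np.cross(x-o,d/np.linalg.norm(d))) for o,d in rs]
def proj(name,X,st=None):
    m=ctrl.camera_model(name);K=np.array(m["intrinsics"])
    if "mount" in m:
        M=np.array(m["mount"]);T=np.eye(4);T[:3,:3]=R.from_quat(st["tcp_rot"]).as_matrix();T[:3,3]=st["position"]
        c=(np.linalg.inv(T@M)@np.r_[X,1])[:3]
    else: c=np.array(m["R"])@X+np.array(m["t"])
    p=K@c;return p[:2]/p[2]
def save(im,n,box=None,s=1):
    if box: im=im[box[1]:box[3],box[0]:box[2]]
    im=cv2.resize(im,None,fx=s,fy=s,interpolation=cv2.INTER_CUBIC)
    cv2.imwrite("pics/"+n+".png",im[:,:,::-1])
E
python3 - <<'E'
from h import *
print(ctrl.read_state())
for n in("scene","top","wrist"):
    im=ctrl.snapshot(n);np.save("pics/%s0.npy"%n,im);save(im,n+"0",s=1.5)
    m=ctrl.camera_model(n);print(n,m)
E
```

```text
pics
{'clock': 0.0, 'qpos': array([ 1.26258902e+00,  3.53624329e-01,  1.63412468e+00,  3.55041376e-05,
        1.15520881e+00, -2.40161262e-03]), 'qvel': array([ 0.00039954, -0.00118749, -0.00039892,  0.00068251, -0.00046373,
       -0.00059248]), 'joint_torque': array([-6.11609848e-04, -5.93851733e+01, -3.34218514e+01,  6.96825120e-02,
        2.31096806e-02, -2.85325615e-05]), 'position': array([0.18808782, 0.59578005, 0.40398244]), 'tcp_rot': array([ 1.52314808e-01,  9.88331793e-01, -6.71857411e-04, -1.21623414e-04]), 'wrist_force': array([ 0.79632311, -0.71020167,  0.72330221]), 'wrist_torque': array([0.04002671, 0.02559853, 0.0122168 ]), 'gripper_width': 0.09180112729414558}
scene {'intrinsics': array([[426.53406827,   0.        , 250.92493973],
       [  0.        , 426.53406827, 191.42310382],
       [  0.        ,   0.        ,   1.        ]]), 'R': array([[ 0.75308616, -0.65792108,  0.00104116],
       [-0.43822768, -0.50279428, -0.74508685],
       [ 0.49073183,  0.56065833, -0.66696664]]), 't': array([-0.45344055,  0.26648804,  1.08629773])}
top {'intrinsics': array([[386.
[... 173 characters left out ...]
9998632, -0.00471729],
       [-0.97733142,  0.00320552, -0.21169088],
       [ 0.2117031 ,  0.00413235, -0.97732529]]), 't': array([-0.01828518,  0.56980477,  1.23474133])}
wrist {'intrinsics': array([[285.81746542,   0.        , 255.76837447],
       [  0.        , 285.81746542, 192.14722492],
       [  0.        ,   0.        ,   1.        ]]), 'mount': array([[-8.66322280e-04, -9.64851894e-01, -2.62792831e-01,
         7.37696283e-02],
       [ 9.99998912e-01, -5.22121604e-04, -1.37960886e-03,
         1.38310947e-03],
       [ 1.19390841e-03, -2.62793741e-01,  9.64851297e-01,
         2.04192433e-02],
       [ 0.00000000e+00,  0.00000000e+00,  0.00000000e+00,
         1.00000000e+00]])}
```

```bash
ls pics
```

```text
scene0.npy
scene0.png
top0.npy
top0.png
wrist0.npy
wrist0.png
```

View pics/scene0.png

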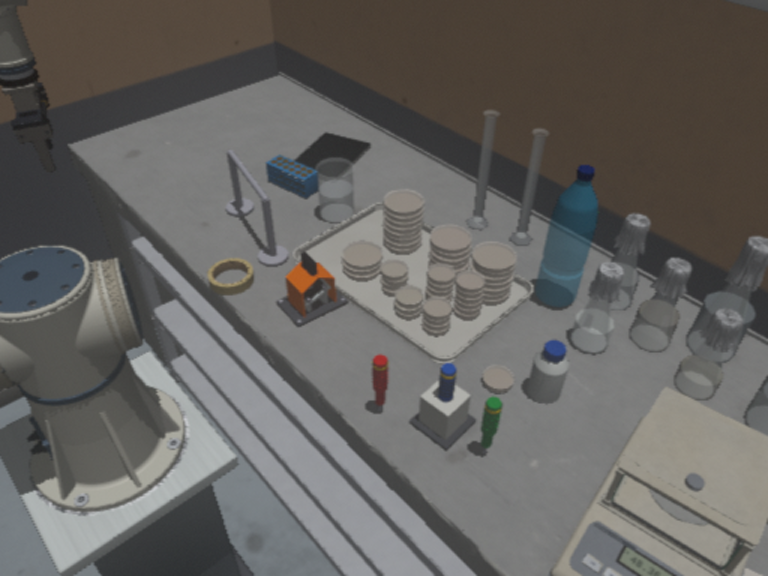

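View pics/top0.png

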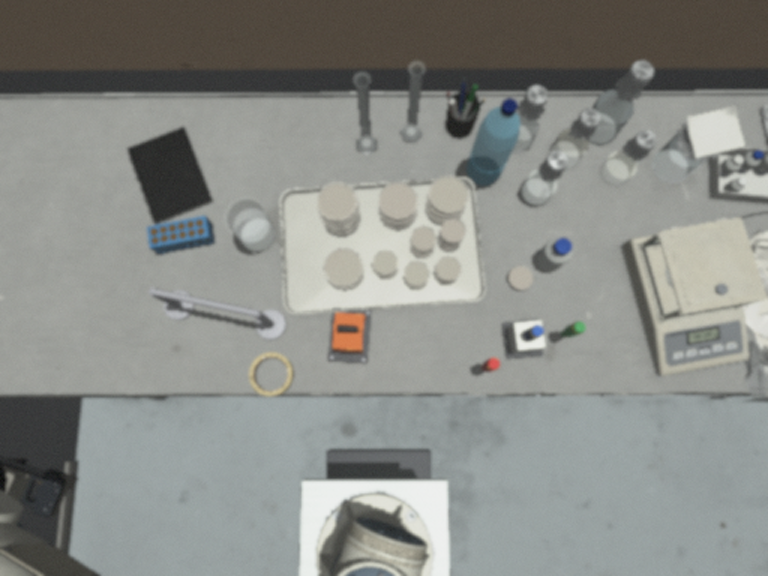

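View pics/wrist0.png

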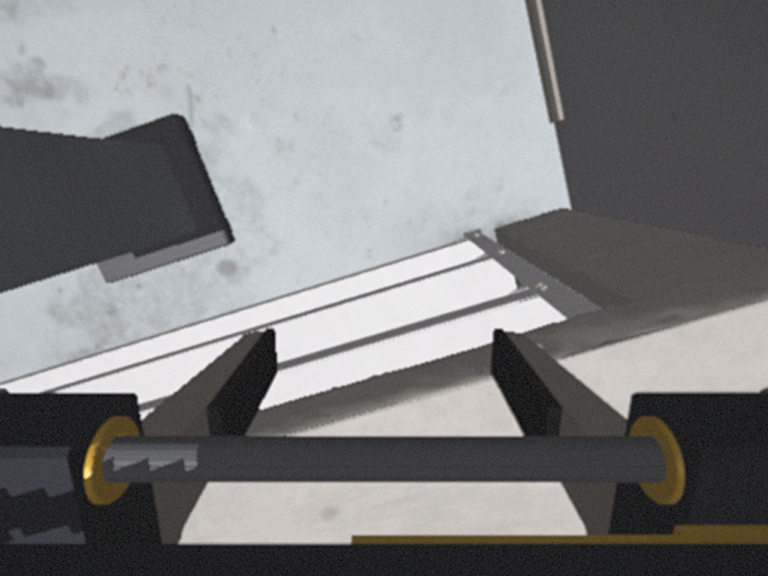

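Candidates for the probe, in scene-view pixels at 1.5x scale:
- Blue probe in the white holder at (447,378): this is the one described.
- Red look-alike at (380,375) and green look-alike at (491,415): not part of the job.
- Blue caps on the reagent bottle at (554,352) and the tall bottle at (586,172).

The only orange object is the guard at (311,285), with its black tab at (309,263). The rail's bar runs from (232,155) to (268,205). I'll check these in close crops.

```bash
python3 - <<'E'
from h import *
s=np.load("pics/scene0.npy");t=np.load("pics/top0.npy")
a=lambda im,b:cv2.resize(im[b[1]:b[3],b[0]:b[2]],(390,290),interpolation=cv2.INTER_CUBIC)
top=np.hstack([a(s,(140,95,240,169+0)),a(s,(170,155,250,215))])
bot=np.hstack([a(t,(95,180,215,269)),a(t,(205,195,265,240))])
save(np.vstack([top,bot]),"c1")
print
top=np.hstack([a(s,(240,225,340,300)),a(t,(310,200,400,267))])
save(top,"c2")
E
```

```text
(no output)
```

View pics/c1.png

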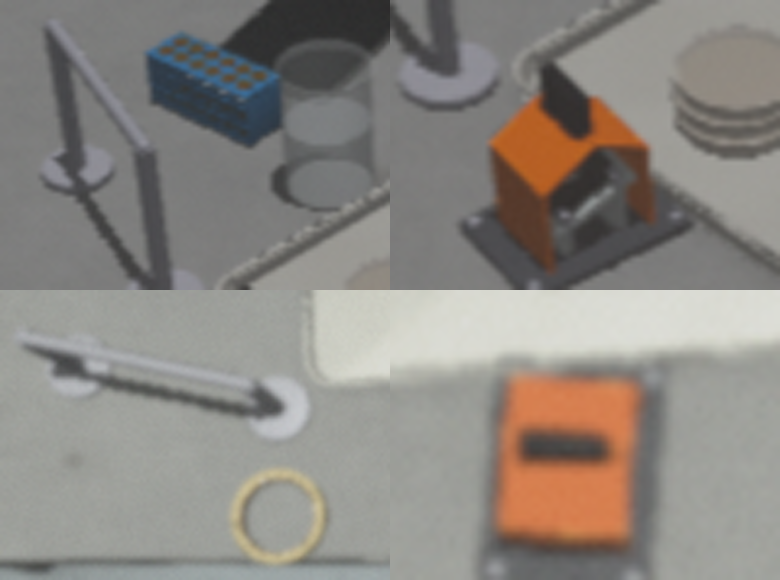

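View pics/c2.png

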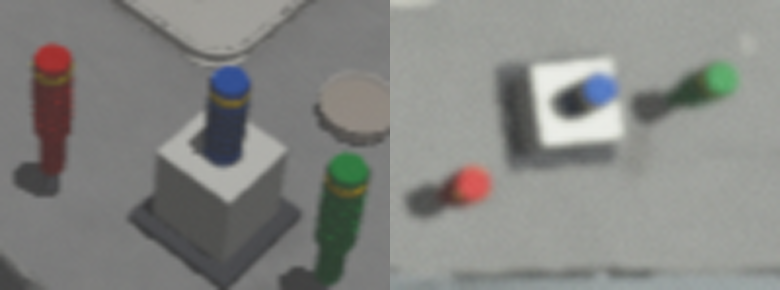

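```bash
python3 - <<'E'
from h import *
s=np.load("pics/scene0.npy");t=np.load("pics/top0.npy")
def mask(im,lo,hi,box):
    h=cv2.cvtColor(im,cv2.COLOR_RGB2HSV);m=cv2.inRange(h,lo,hi);z=np.zeros_like(m);x0,y0,x1,y1=box;z[y0:y1,x0:x1]=m[y0:y1,x0:x1]
    return z
def rep(n,m):
    c=max(cv2.findContours(m,cv2.RETR_EXTERNAL,cv2.CHAIN_APPROX_NONE)[0],key=cv2.contourArea)
    M=cv2.moments(c);return np.array([M['m10'],M['m01']])/M['m00'],cv2.minAreaRect(c),cv2.contourArea(c),c
# guard
for n,im,box in(("top",t,(205,195,265,245)),("scene",s,(170,155,250,225))):
    m=mask(im,(3,150,90),(20,255,255),box);c,r,a,_=rep(n,m);print(n,c,r,a)
m=mask(t,(3,150,90),(20,255,255),(205,195,265,245))
_,r,_,c=rep("top",m)
print("orange corners@roof edge z~.075", [onz("top",*p,0.077).round(4) for p in cv2.boxPoints(r)])
# tab
for n,im,box in(("top",t,(222,213,243,226)),):
    m=mask(im,(0,0,0),(180,255,95),box);m2=m;c,r,a,_=rep(n,m2);print("tab",c,r,a,onz(n,*c,0.126))
# probe cap
for n,im,box in(("top",t,(340,210,370,235)),("scene",s,(285,235,315,255))):
    m=mask(im,(105,120,90),(130,255,255),box);c,r,a,_=rep(n,m);print(n,"cap",c,r,a,onz(n,*c,0.144))
# holder
m=mask(t,(0,0,200),(180,40,255),(330,205,375,245));c,r,a,_=rep("top",m);print("holder",c,r,[onz("top",*p,0.074).round(4) for p in cv2.boxPoints(r)])
# rail
print("railtop",onz("top",101.2,193.8,.16),onz("top",176.5,209,.16))
print("railscene",onz("scene",153.3,101.4,.16),onz("scene",177.7,133.3,.16))
E
```

```text
top [232.08847352 221.99501558] ((231.77410888671875, 221.16241455078125), (17.669269561767578, 23.155288696289062), 4.085616588592529) 267.5
scene [203.07010309 184.81649485] ((205.75003051757812, 184.75001525878906), (21.920310974121094, 22.62741470336914), 45.0) 242.5
orange corners@roof edge z~.075 [array([0.4299, 0.0865, 0.077 ]), array([0.5055, 0.0823, 0.077 ]), array([0.5011, 0.0246, 0.077 ]), array([0.4256, 0.0295, 0.077 ])]
tab [231.15447154 219.04065041] ((231.5, 219.0), (2.0, 11.0), 90.0) 20.5 [0.46531856 0.05455813 0.126     ]
top cap [357.6091954  220.33333333] ((357.5, 220.0), (5.0, 4.0), 0.0) 14.5 [ 0.45763133 -0.33568894  0.144     ]
scene cap [298.76371308 245.72995781] ((298.60003662109375, 245.70001220703125), (7.155416965484619, 7.602630615234375), 63.43495178222656) 39.5 [ 0.45674472 -0.34062744  0.144     ]
holder [351.87066246 223.80231335] ((353.0000305175781, 223.00001525878906), (18.10906982421875, 18.605209350585938), 82.87498474121094) [array([ 0.4843, -0.3062,  0.074 ]), array([ 0.4918, -0.3669,  0.074 ]), array([ 0.433 , -0.3706,  0.074 ]), array([ 0.4257, -0.3105,  0.074 ])]
railtop [0.54020846 0.4546387  0.16      ] [0.49194379 0.21990653 0.16      ]
railscene [0.54036273 0.45046451 0.16      ] [0.49373247 0.22844959 0.16      ]
```

Call:
jog_arm --increments '[[[16, -35, 3], [0, 0, -0.08], 1], [[16, -35, 3], [0, 0, -0.08], 1], [[16, -35, 3], [0, 0, -0.08], 1], [[16, -35, 3], [0, 0, -0.08], 1], [[16, -35, 3], [0, 0, -0.08], 1], [[16, -35, 3], [0, 0, -0.08], 1], [[16, -35, 3], [0, 0, -0.08], 1], [[16, -35, 3], [0, 0, -0.08], 1]]' --squeeze 30

```text
clock: 0.82
position: [0.3153, 0.3094, 0.4253]
tcp_rot: [0.463, 0.886, -0.001, -0.001]
wrist_force: [0.4, 0.8, -0.1]
gripper_width: 0.0919
```

Call:
jog_arm --increments '[[[18, -36, 3], [0, 0, -0.083], 1], [[18, -36, 3], [0, 0, -0.083], 1], [[18, -36, 3], [0, 0, -0.083], 1], [[18, -36, 3], [0, 0, -0.083], 1], [[18, -36, 3], [0, 0, -0.083], 1], [[18, -36, 3], [0, 0, -0.083], 1], [[18, -36, 3], [0, 0, -0.083], 1], [[18, -36, 3], [0, 0, -0.083], 1]]'

```text
clock: 1.48
position: [0.4587, 0.0091, 0.4509]
tcp_rot: [0.738, 0.675, 0.001, -0.0]
wrist_force: [1.0, 0.8, -0.3]
gripper_width: 0.092
```

```bash
python3 - <<'E'
from h import *
st=ctrl.read_state();im=ctrl.snapshot("wrist");np.save("pics/w1.npy",im);save(im,"w1",s=1.5)
import pickle;pickle.dump(st,open("pics/w1.pkl","wb"))
print(st["position"],R.from_quat(st["tcp_rot"]).as_matrix().round(4),st["qvel"].round(3),st["qpos"].round(2))
E
```

```text
[0.45870215 0.00914132 0.45091456] [[ 8.850e-02  9.961e-01  3.000e-04]
 [ 9.961e-01 -8.850e-02  1.300e-03]
 [ 1.300e-03  2.000e-04 -1.000e+00]] [-1.02   0.295 -0.398  0.004  0.09   0.029] [0.02 0.04 1.92 0.   1.18 0.1 ]
```

View pics/w1.png

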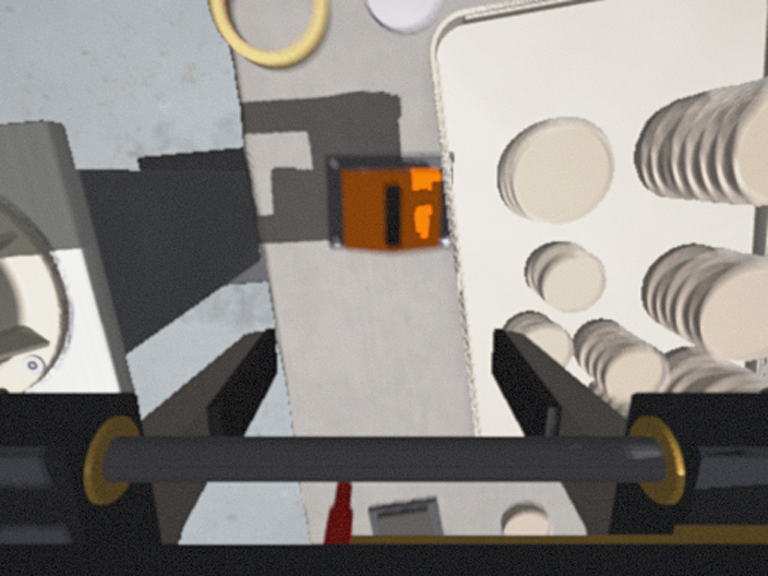

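Wrist view: the guard is at about (392,205) with its black tab from (393,185) to (393,243). The ring-shaped tape is at (268,20). I'll measure the tab from a settled picture.

```bash
python3 - <<'E'
from h import *
st=ctrl.read_state();im=ctrl.snapshot("wrist");np.save("pics/w2.npy",im)
print(st["position"],st["qvel"].round(3))
st=ctrl.read_state();im=ctrl.snapshot("wrist");np.save("pics/w2.npy",im)
print(st["position"],st["qvel"].round(3),st["tcp_rot"])
h=cv2.cvtColor(im,cv2.COLOR_RGB2HSV)
o=cv2.inRange(h,(3,150,60),(22,255,255));k=max(cv2.findContours(o,0,1)[0],key=cv2.contourArea)
x,y,w,hh=cv2.boundingRect(k);print(x,y,w,hh,cv2.minAreaRect(k))
hull=cv2.convexHull(k);z=np.zeros_like(o);cv2.fillConvexPoly(z,hull,255)
m=cv2.inRange(im,(0,0,0),(60,50,60))&z
c=max(cv2.findContours(m,0,1)[0],key=cv2.contourArea);r=cv2.minAreaRect(c);print(r,cv2.contourArea(c))
P=np.array([onz("wrist",*p,.126,st) for p in cv2.boxPoints(r)]);print(P.round(4),P.mean(0))
save(im,"w2",(x-20,y-20,x+w+20,y+hh+20),6)
E
```

```text
[0.46150536 0.00423254 0.45168492] [ 0.109 -0.028  0.044  0.024 -0.004 -0.002]
[0.46033171 0.00687387 0.4511697 ] [ 0.087 -0.018  0.047  0.04   0.012 -0.002] [7.39125969e-01 6.73566517e-01 5.92414483e-04 7.74011860e-04]
224 107 67 56 ((257.624267578125, 135.04249572753906), (54.58378982543945, 66.36785888671875), 87.83892822265625)
((257.5, 138.0), (40.0, 9.0), 90.0) 354.5
[[0.4651 0.0779 0.126 ]
 [0.4743 0.077  0.126 ]
 [0.4707 0.0357 0.126 ]
 [0.4611 0.0366 0.126 ]] [0.46780294 0.05682894 0.126     ]
```

View pics/w2.png

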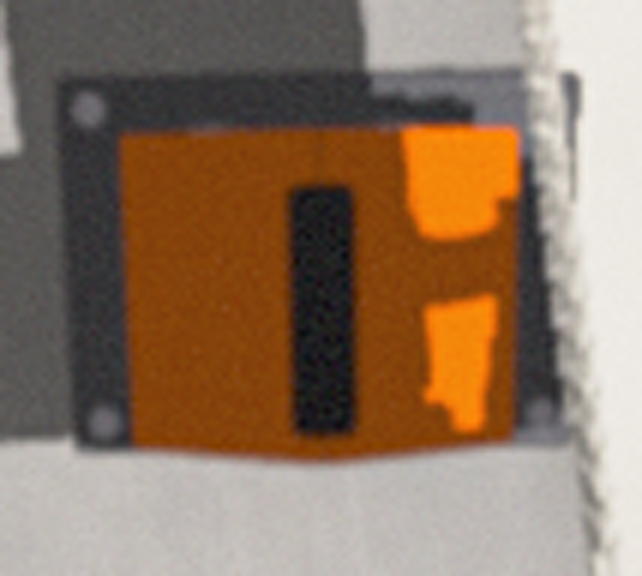

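Call:
jog_arm --increments '[[[3, 25, -25], [0, 0, 0.005], 1], [[3, 24, -30], [0, 0, 0.005], 1], [[0, 0, -30], [0, 0, 0], 1], [[0, 0, -20], [0, 0, 0], 1], [[0, 0, 0], [0, 0, 0], 1], [[0, 0, 0], [0, 0, 0], 1]]'

```text
clock: 2.13
position: [0.4626, 0.0635, 0.3429]
tcp_rot: [0.733, 0.681, 0.001, -0.001]
wrist_force: [1.1, 0.6, 0.4]
gripper_width: 0.0922
```

Call:
jog_arm --increments '[[[4, -7, -10], [0, 0, 0], 1], [[1, -2, -18], [0, 0, 0], 1], [[0, 0, -15], [0, 0, 0], 1], [[0, 0, -3], [0, 0, 0], 1], [[0, 0, 0], [0, 0, 0], 1]]'

```text
clock: 2.55
position: [0.4698, 0.0547, 0.2996]
tcp_rot: [0.731, 0.682, 0.005, 0.002]
wrist_force: [-0.3, 0.4, 0.4]
gripper_width: 0.0919
```

Call:
jog_arm --increments '[[[-2, 1, -6], [0, 0, 0], 1], [[0, 0, 0], [0, 0, 0], 1], [[0, 0, 0], [0, 0, 0], 1]]'

```text
clock: 2.8
position: [0.4688, 0.0554, 0.2954]
tcp_rot: [0.731, 0.682, 0.006, 0.003]
wrist_force: [-0.4, 0.7, -0.5]
gripper_width: 0.0923
```

```bash
python3 - <<'E'
from h import *
st=ctrl.read_state();print(st["position"],R.from_quat(st["tcp_rot"]).as_matrix()[:,2])
save(ctrl.snapshot("wrist"),"w3",s=1.5)
E
```

```text
[0.46877174 0.05538441 0.29543334] [ 0.01271177  0.00393597 -0.99991146]
```

View pics/w3.png

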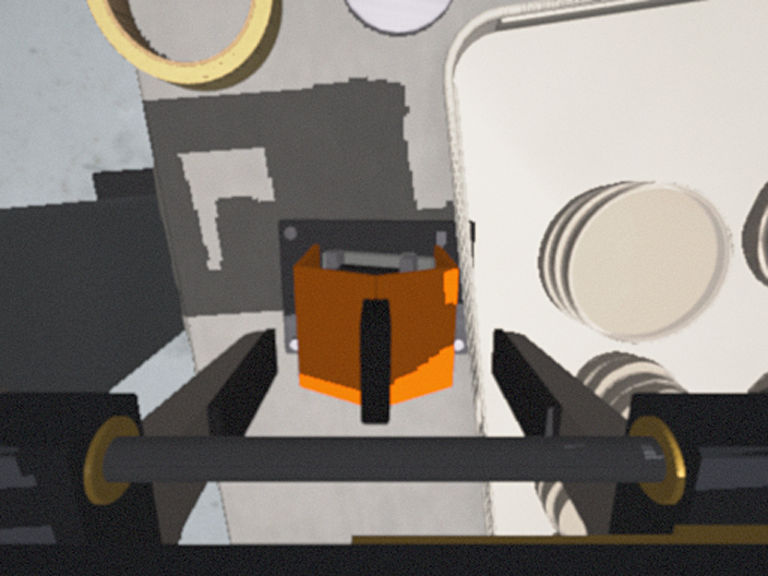

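Call:
jog_arm --increments '[[[-1, 0, -2], [-0.004, 0.0127, 0], 1], [[0, 0, 0], [0, 0, 0], 1], [[0, 0, 0], [0, 0, 0], 0], [[0, 0, 0], [0, 0, 0], 0], [[0, 0, 0], [0, 0, 0], 0], [[0, 0, 0], [0, 0, 0], 0]]' --squeeze 30

```text
clock: 3.35
position: [0.4681, 0.0556, 0.2947]
tcp_rot: [0.731, 0.682, 0.0, 0.0]
wrist_force: [-0.7, -0.4, -0.2]
gripper_width: 0.0676
```

Call:
jog_arm --increments '[[[0, 0, -1], [0, 0, 0], 0], [[0, 0, 0], [0, 0, 0], 0], [[0, 0, 0], [0, 0, 0], 0], [[0, 0, 0], [0, 0, 0], 0], [[0, 0, 0], [0, 0, 0], 0], [[0, 0, 0], [0, 0, 0], 0], [[0, 0, 0], [0, 0, 0], 0], [[0, 0, 0], [0, 0, 0], 0]]'

```text
clock: 4.02
position: [0.468, 0.0556, 0.2936]
tcp_rot: [0.731, 0.682, 0.0, 0.0]
wrist_force: [-0.6, 0.3, -0.0]
gripper_width: 0.014
```

Call:
jog_arm --increments '[[[0, 0, 0], [0, 0, 0], 0], [[0, 0, 0], [0, 0, 0], 0], [[0, 0, 4], [0, 0, 0], 0], [[0, 0, 8], [0, 0, 0], 0], [[0, 0, 20], [0, 0, 0], 0], [[0, 0, 30], [0, 0, 0], 0], [[0, 0, 35], [0, 0, 0], 0], [[0, 0, 35], [0, 0, 0], 0]]'

```text
clock: 4.68
position: [0.4641, 0.0551, 0.4254]
tcp_rot: [0.731, 0.682, -0.006, -0.004]
wrist_force: [1.1, -0.4, -0.8]
gripper_width: 0.0119
```

Call:
jog_arm --increments '[[[2, 5, 35], [0, 0, 0], 0], [[4, 25, 15], [0, 0, -0.02], 0], [[5, 30, 5], [0, 0, -0.02], 0], [[5, 30, 0], [0, 0, -0.02], 0], [[5, 30, 0], [0, 0, -0.02], 0], [[5, 20, 0], [0, 0, -0.02], 0], [[0, 0, 0], [0, 0, 0], 0], [[0, 0, 0], [0, 0, 0], 0]]'

```text
clock: 5.35
position: [0.489, 0.2002, 0.5006]
tcp_rot: [0.766, 0.642, 0.003, 0.0]
wrist_force: [0.8, -1.0, -1.6]
gripper_width: 0.012
```

```bash
python3 - <<'E'
from h import *
import pickle
for i in range(2):
    st=ctrl.read_state();im=ctrl.snapshot("wrist")
print(st["position"],R.from_quat(st["tcp_rot"]).as_matrix().round(4),st["qvel"].round(2),st["wrist_force"])
np.save("pics/w4.npy",im);pickle.dump(st,open("pics/w4.pkl","wb"));save(im,"w4",s=1.5)
for P in([.5403,.4525,.16],[.4928,.224,.16],[.517,.338,.16]): print(proj("wrist",np.array(P),st)*1.5)
E
```

```text
[0.48902907 0.19988558 0.50058669] [[ 0.1755  0.9845  0.0054]
 [ 0.9845 -0.1755  0.0039]
 [ 0.0048  0.0046 -1.    ]] [-0.02 -0.01  0.02 -0.   -0.01 -0.01] [ 0.47881136 -0.0971103  -0.72689473]
[ 390.33147216 -135.15597277]
[380.5146334  243.26807721]
[385.63124031  73.79476245]
```

View pics/w4.png

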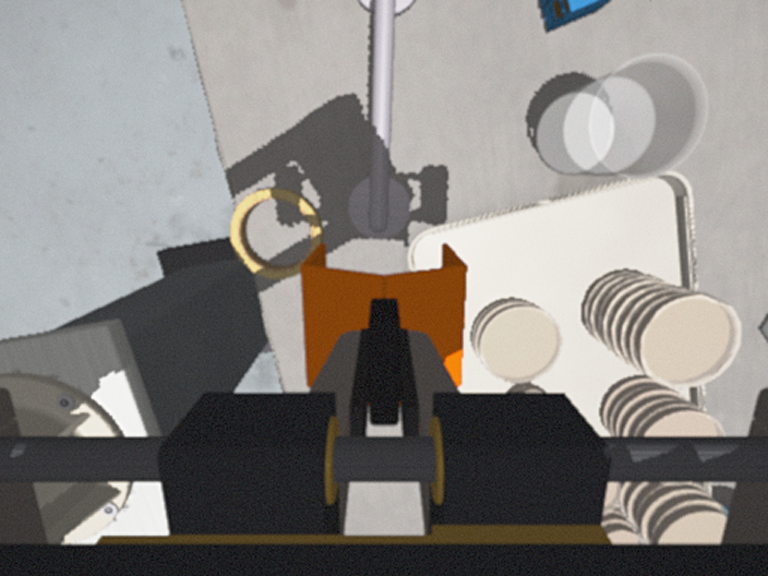

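Wrist view with the guard held: the guard ridge runs along column 384, and the bar runs from (383,20) to (380,232), slightly rotated to the tool. I'll measure the bar's edges.

```bash
python3 - <<'E'
from h import *
import pickle
im=np.load("pics/w4.npy");st=pickle.load(open("pics/w4.pkl","rb"))
save(im,"w4c",(225,0,290,165),4)
g=im.astype(int).sum(2)
for r in (15,30,45,60,75,90): print(r,(g[r,240:272]//3).tolist())
E
```

```text
15 [184, 187, 186, 187, 194, 180, 132, 92, 86, 118, 152, 179, 191, 199, 210, 216, 220, 216, 206, 196, 185, 169, 153, 172, 182, 185, 189, 186, 186, 183, 186, 182]
30 [185, 184, 186, 186, 182, 138, 95, 80, 87, 127, 164, 183, 200, 208, 216, 224, 221, 214, 203, 194, 181, 159, 146, 170, 185, 185, 185, 188, 187, 186, 190, 186]
45 [184, 188, 184, 190, 181, 131, 85, 86, 103, 143, 175, 192, 204, 212, 219, 224, 219, 211, 196, 189, 172, 159, 169, 182, 185, 182, 181, 183, 182, 186, 187, 188]
60 [188, 188, 190, 195, 186, 138, 82, 86, 128, 159, 184, 199, 207, 216, 226, 228, 218, 205, 195, 185, 158, 159, 181, 189, 188, 183, 188, 189, 190, 186, 186, 186]
75 [99, 140, 164, 178, 169, 118, 84, 98, 138, 171, 190, 204, 210, 221, 228, 224, 212, 201, 187, 172, 157, 177, 188, 187, 188, 193, 192, 191, 191, 188, 186, 187]
90 [86, 83, 84, 89, 86, 83, 88, 89, 89, 95, 98, 109, 136, 197, 227, 225, 209, 198, 184, 163, 160, 179, 186, 189, 186, 188, 186, 189, 189, 189, 193, 190]
```

View pics/w4c.png

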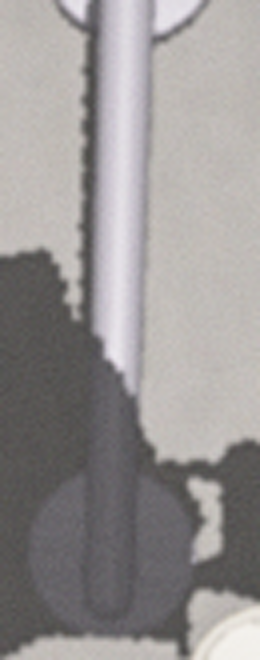

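```bash
python3 - <<'E'
from h import *
import pickle
st=pickle.load(open("pics/w4.pkl","rb"))
P=[onz("wrist",u,v,.16,st) for u,v in((255.2,15),(254.0,60),(252.1,130),(252,154))]
print(np.array(P).round(4)); d=P[0]-P[2];print(np.degrees(np.arctan2(d[0],d[1])))
c=P[1];e=d/np.linalg.norm(d)
print("at y=.338", c+e*(.338-c[1])/e[1])
im=np.load("pics/w4.npy")
# tool axis point at apex: TCP+ z*?
M=R.from_quat(st["tcp_rot"]).as_matrix()
print("ridge under", st["position"]+M[:,2]*.2)
save(im,"w4d",(190,160,320,290),5)
E
```

```text
[[0.5206 0.3689 0.16  ]
 [0.5121 0.3285 0.16  ]
 [0.4974 0.2593 0.16  ]
 [0.4926 0.2334 0.16  ]]
11.927312957970862
at y=.338 [0.51407527 0.338      0.16      ]
ridge under [0.49010878 0.20067217 0.30059116]
```

View pics/w4d.png

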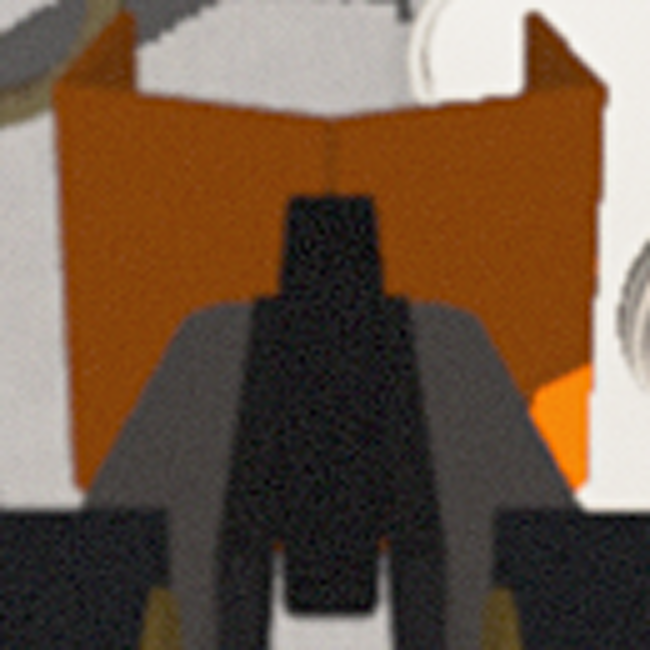

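Call:
jog_arm --increments '[[[4, 20, 0], [-0.002, 0.003, -0.015], 0], [[6, 32, 0], [-0.002, 0.002, -0.015], 0], [[6, 32, 0], [0, 0, 0], 0], [[6, 32, 0], [0, 0, 0], 0], [[2, 12, 0], [0, 0, 0], 0], [[0, 0, 0], [0, 0, 0], 0], [[0, 0, 0], [0, 0, 0], 0], [[0, 0, 0], [0, 0, 0], 0]]'

```text
clock: 6.12
position: [0.5132, 0.3215, 0.5007]
tcp_rot: [0.779, 0.627, -0.003, 0.002]
wrist_force: [-0.7, 0.1, -1.1]
gripper_width: 0.0118
```

Call:
jog_arm --increments '[[[2, 17, 0], [0, 0, 0.005], 0], [[0, 0, -10], [0, 0, 0], 0], [[0, 0, -25], [0, 0, 0], 0], [[0, 0, -25], [0, 0, 0], 0], [[0, 0, -20], [0, 0, 0], 0], [[0, 0, -8], [0, 0, 0], 0], [[0, 0, 0], [0, 0, 0], 0], [[0, 0, 0], [0, 0, 0], 0]]'

```text
clock: 6.78
position: [0.515, 0.3328, 0.4101]
tcp_rot: [0.779, 0.627, -0.002, 0.003]
wrist_force: [-0.5, 0.2, -0.6]
gripper_width: 0.0116
```

```bash
python3 - <<'E'
from h import *
st=ctrl.read_state();print(st["position"],R.from_quat(st["tcp_rot"]).as_matrix().round(4),st["wrist_force"])
im=ctrl.snapshot("wrist");a=ctrl.snapshot("scene")
save(a,"s5",(130,70,230,190),5); save(im,"w5",s=1.5)
E
```

```text
[0.51501827 0.33281141 0.41005059] [[ 2.147e-01  9.767e-01 -3.000e-04]
 [ 9.766e-01 -2.147e-01 -6.700e-03]
 [-6.600e-03  1.200e-03 -1.000e+00]] [-0.45101551  0.18842558 -0.62477151]
```

View pics/s5.png

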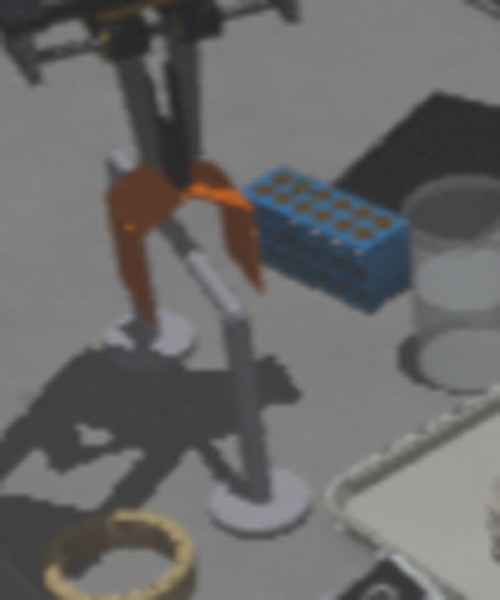

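View pics/w5.png

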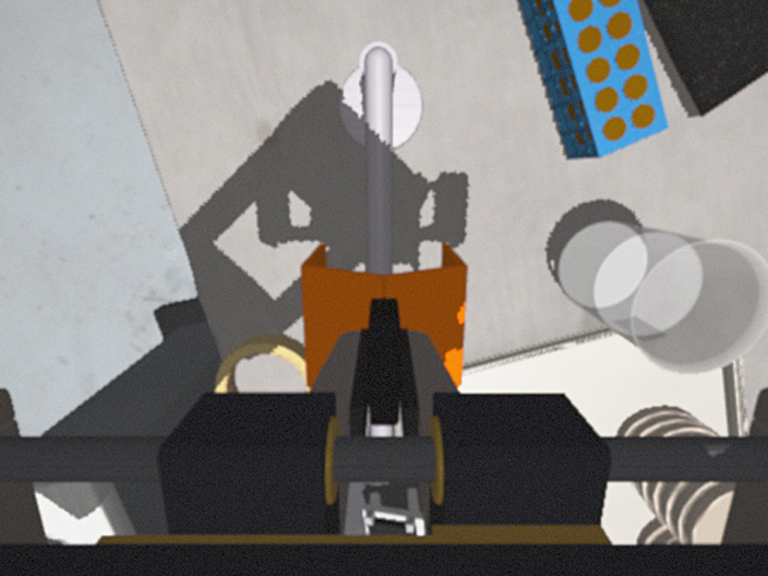

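Call:
jog_arm --increments '[[[-2, 5, -8], [-0.004, 0, 0.005], 0], [[0, 0, -14], [0, 0, 0], 0], [[0, 0, -10], [0, 0, 0], 0], [[0, 0, -3], [0, 0, 0], 0], [[0, 0, 0], [0, 0, 0], 0], [[0, 0, 0], [0, 0, 0], 0]]'

```text
clock: 7.38
position: [0.514, 0.34, 0.3786]
tcp_rot: [0.777, 0.629, 0.001, 0.005]
wrist_force: [-0.2, -0.0, -1.2]
gripper_width: 0.0118
```

Call:
jog_arm --increments '[[[0, 0, -4], [0, 0, 0], 0], [[0, 0, -2], [0, 0, 0], 0], [[0, 0, -2], [0, 0, 0], 0], [[0, 0, 0], [0, 0, 0], 0], [[0, 0, 0], [0, 0, 0], 0]]'

```text
clock: 7.8
position: [0.5144, 0.3404, 0.3713]
tcp_rot: [0.777, 0.629, 0.002, 0.005]
wrist_force: [0.4, 0.1, -0.6]
gripper_width: 0.012
```

Call:
jog_arm --increments '[[[0, 0, -2], [0, 0, 0], 0], [[0, 0, -1], [0, 0, 0], 0], [[0, 0, 0], [0, 0, 0], 0], [[0, 0, 0], [0, 0, 0], 0]]'

```text
clock: 8.13
position: [0.5146, 0.3404, 0.3701]
tcp_rot: [0.778, 0.629, 0.003, 0.005]
wrist_force: [-0.5, -0.5, -0.8]
gripper_width: 0.0117
```

Call:
jog_arm --increments '[[[0, 0, -2], [0, 0, 0], 0], [[0, 0, -1], [0, 0, 0], 0], [[0, 0, -1], [0, 0, 0], 0], [[0, 0, -1], [0, 0, 0], 0]]'

```text
clock: 8.47
position: [0.5145, 0.3404, 0.3698]
tcp_rot: [0.778, 0.629, 0.004, 0.005]
wrist_force: [-3.1, -2.1, 8.9]
gripper_width: 0.0115
```

```bash
python3 - <<'E'
from h import *
st=ctrl.read_state();print(st["position"],R.from_quat(st["tcp_rot"]).as_matrix().round(4),st["wrist_force"])
im=ctrl.snapshot("wrist");a=ctrl.snapshot("scene")
save(a,"s6",(130,70,230,190),5); save(im,"w6",s=1.5)
E
```

```text
[0.51454549 0.34036826 0.36976086] [[ 2.092e-01  9.778e-01  1.250e-02]
 [ 9.779e-01 -2.092e-01 -2.500e-03]
 [ 2.000e-04  1.280e-02 -9.999e-01]] [-3.12767034 -2.14962542  8.9293598 ]
```

View pics/s6.png

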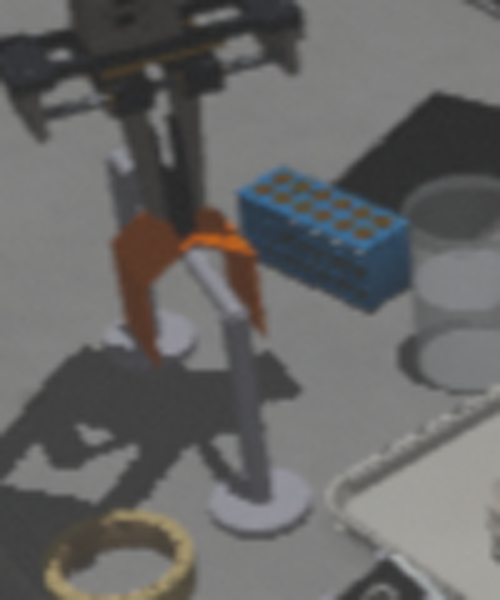

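View pics/w6.png

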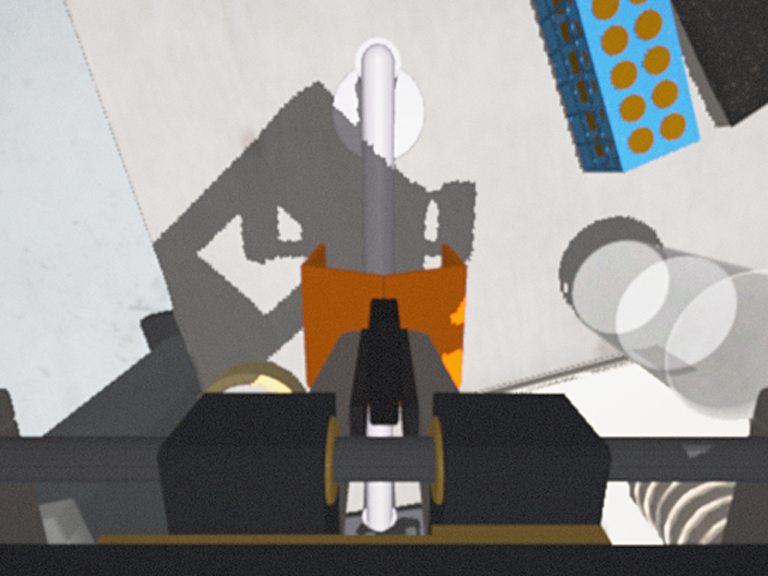

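Call:
jog_arm --increments '[[[-2, 0, 1], [-0.002, 0.006, 0], 0], [[0, 0, 0], [0, 0, 0], 0], [[0, 0, -1], [0, 0, 0], 0], [[0, 0, -1], [0, 0, 0], 0], [[0, 0, 0], [0, 0, 0], 0]]'

```text
clock: 8.98
position: [0.5126, 0.3404, 0.3687]
tcp_rot: [0.778, 0.629, 0.002, 0.004]
wrist_force: [-0.6, -0.6, 3.3]
gripper_width: 0.0116
```

Seated: z is 0.3687 against the expected 0.3686, with a light vertical contact. Opening gently.

Call:
jog_arm --increments '[[[0, 0, 0], [0, 0, 0], 0.25], [[0, 0, 0], [0, 0, 0], 0.25], [[0, 0, 0], [0, 0, 0], 0.35], [[0, 0, 0], [0, 0, 0], 0.5], [[0, 0, 0], [0, 0, 0], 0.5], [[0, 0, 0], [0, 0, 0], 0.5]]'

```text
clock: 9.48
position: [0.5127, 0.3405, 0.368]
tcp_rot: [0.778, 0.629, 0.001, 0.004]
wrist_force: [0.3, -0.2, 0.3]
gripper_width: 0.0456
```

```bash
python3 - <<'E'
from h import *
st=ctrl.read_state();print(st["position"],st["wrist_force"],st["gripper_width"])
im=ctrl.snapshot("wrist")
save(im,"w7",s=1.5)
E
```

```text
[0.51271674 0.34045568 0.36801351] [ 0.31954922 -0.17225312  0.26902056] 0.04556855477807063
```

View pics/w7.png

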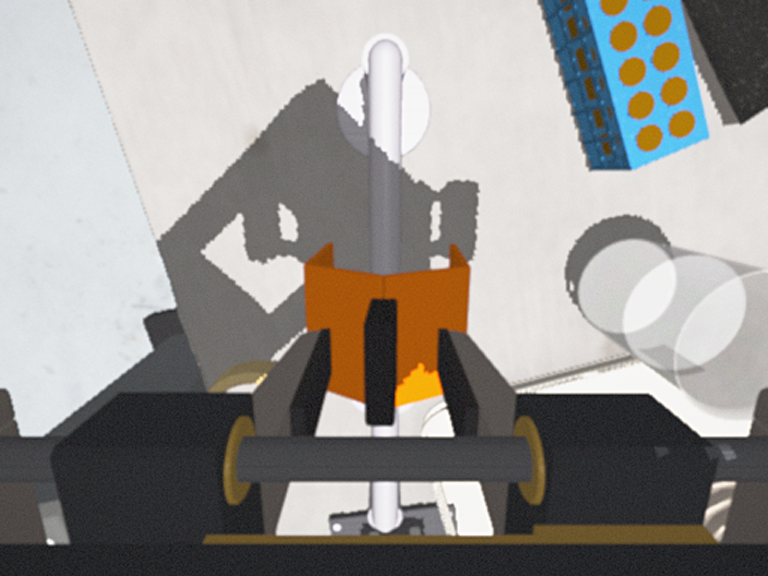

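Call:
jog_arm --increments '[[[0, 0, 5], [0, 0, 0], 0.5], [[0, 0, 15], [0, 0, 0], 0.5], [[0, 0, 30], [0, 0, 0], 0.6], [[0, 0, 35], [0, 0, 0], 0.8], [[-2, -20, 10], [0, 0, 0.02], 1], [[-6, -38, 0], [0, 0, 0.03], 1], [[-6, -38, 0], [0, 0, 0.03], 1], [[-6, -38, 0], [0, 0, 0.03], 1]]'

```text
clock: 10.2
position: [0.4919, 0.208, 0.469]
tcp_rot: [0.738, 0.674, 0.003, 0.004]
wrist_force: [2.2, -1.2, 0.6]
gripper_width: 0.0835
```

Call:
jog_arm --increments '[[[-6, -38, 0], [0, 0, 0.03], 1], [[-6, -38, 0], [0, 0, 0.02], 1], [[-6, -38, 0], [0, 0, 0], 1], [[-6, -38, 0], [0, 0, 0], 1], [[-2, -30, 0], [0, 0, 0], 1], [[0, -5, 0], [0, 0, 0], 1], [[0, 0, 0], [0, 0, 0], 1], [[0, 0, 0], [0, 0, 0], 1]]'

```text
clock: 10.87
position: [0.4605, 0.0079, 0.474]
tcp_rot: [0.721, 0.693, 0.005, 0.007]
wrist_force: [0.0, 0.2, 1.3]
gripper_width: 0.0917
```

```bash
python3 - <<'E'
from h import *
import pickle
st=ctrl.read_state();print(st["position"],R.from_quat(st["tcp_rot"]).as_matrix().round(4),st["qvel"].round(2))
im=ctrl.snapshot("wrist");np.save("pics/w8.npy",im);pickle.dump(st,open("pics/w8.pkl","wb"));save(im,"w8",s=1.5)
a=ctrl.snapshot("scene");save(a,"s8",(130,70,240,220),4);b=ctrl.snapshot("top");np.save("pics/t8.npy",b);np.save("pics/s8.npy",a)
E
```

```text
[0.4604862  0.00792415 0.47401045] [[ 0.0395  0.9991  0.0169]
 [ 0.9992 -0.0395 -0.0026]
 [-0.0019  0.017  -0.9999]] [-0.01 -0.01 -0.    0.    0.    0.01]
```

View pics/w8.png

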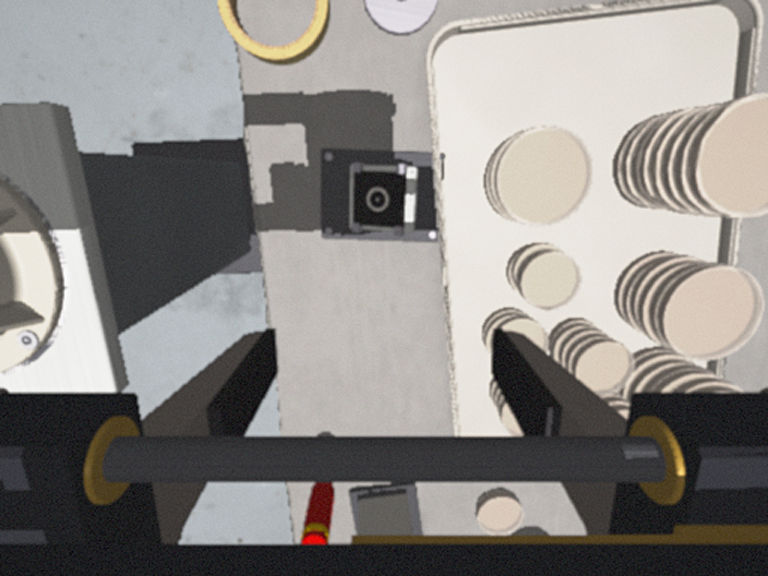

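View pics/s8.png

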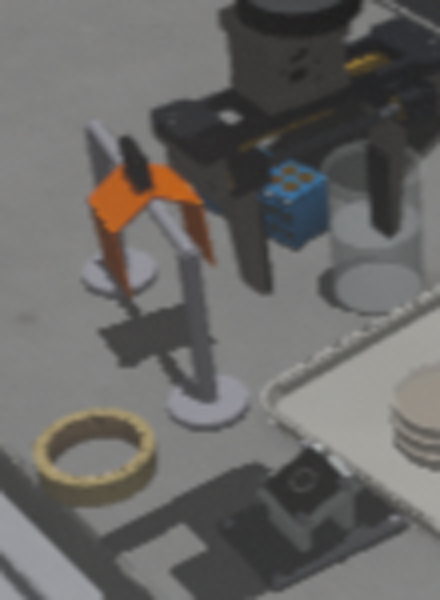

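The guard hangs on the bar. The ring is visible in the wrist view at (377,199) and in the scene crop at (303,478). Next I'll measure the spot and the stand's yaw.

```bash
python3 - <<'E'
from h import *
import pickle
st=pickle.load(open("pics/w8.pkl","rb"));im=np.load("pics/w8.npy");s=np.load("pics/s8.npy")
save(im,"w8c",(205,90,305,170),7)
g=cv2.cvtColor(im,cv2.COLOR_RGB2GRAY);sub=g[118:148,236:266];m=(sub>75).astype(np.uint8)
n,l,stt,c=cv2.connectedComponentsWithStats(m)
for i in range(1,n):print(stt[i],c[i]+[236,118])
gs=cv2.cvtColor(s,cv2.COLOR_RGB2GRAY);print(gs[183:197,197:215])
save(s,"s8c",(185,170,240,220),10)
E
```

```text
[  8   7  15  16 111] [251.11711712 132.1981982 ]
[15 14  1  2  2] [251.  132.5]
[[128 128 129 128 128 126 120  98  68  54  51  54  71  83  93 117 137 144]
 [128 129 130 129 127 121 101  71  54  50  50  50  52  58  86 139 157 151]
 [128 129 129 126 120  96  66  53  50  49  49  51  51  51  63 114 154 160]
 [120 124 123 104  76  58  53  53  53  53  50  51  52  51  51  70 117 154]
 [ 85 106  99  72  54  50  53  60  65  68  64  55  52  51  50  51  70 115]
 [ 97  96  70  53  51  52  58  63  58  54  61  64  58  52  49  50  52  70]
 [ 66  60  52  49  50  57  58  54  54  52  55  61  56  51  51  50  51  58]
 [ 54  50  49  48  51  64  65  52  53  54  57  59  53  50  51  50  52  65]
 [ 52  50  50  49  51  60  65  60  56  62  68  61  51  49  50  50  51  57]
 [ 58  51  48  50  50  53  64  72  71  67  60  52  49  50  50  50  53  63]
 [ 73  58  51  48  48  48  50  52  54  51  50  50  49  50  50  55  63  79]
 [ 85  73  56  51  49  48  50  50  50  50  49  50  52  52  56  69  82  89]
 [ 86  84  69  54  50  50  50  49  49  49  49  50  51  62  76  86  90  89]
 [ 79  87  81  66  53  49  49  50  50  51  50  51  64  79  86  88  88  86]]
```

View pics/w8c.png

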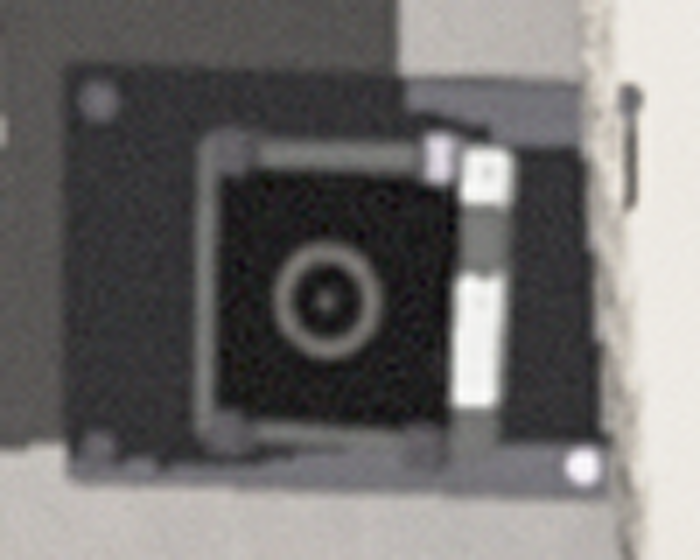

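View pics/s8c.png

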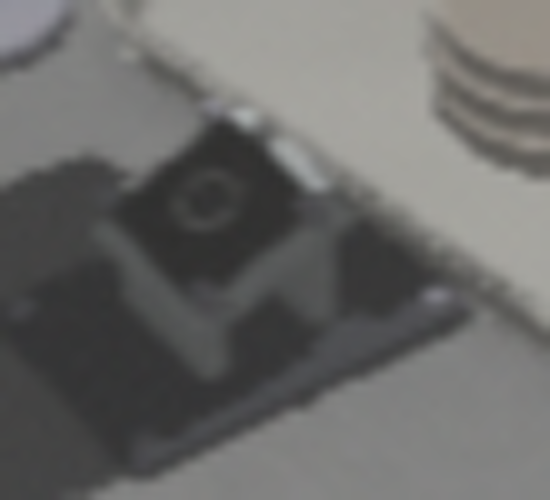

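```bash
python3 - <<'E'
from h import *
import pickle
st=pickle.load(open("pics/w8.pkl","rb"))
print("wrist",onz("wrist",251.1,132.3,.0542,st),"scene",onz("scene",205.2,189.5,.0542))
print(tri([ray("wrist",251.1,132.3,st),ray("scene",205.2,189.5)]))
f=lambda x,y,z:onz("wrist",205+x/7-.4,90+y/7-.4,z,st)
a,b,c,d=f(97,100,.008),f(97,446,.008),f(583,467,.008),f(630,98,.008)
print(a,b,c,d);print("yaw",[np.degrees(np.arctan2(-(p-q)[0],(p-q)[1])) for p,q in((a,b),(d,c))],[np.degrees(np.arctan2((p-q)[1],(p-q)[0])) for p,q in((c,b),(d,a))])
m=(a+b+c+d)/4;print(m)
# sample top/bottom edges (in slope): left edge, right edge
print("sample left", [f(x,y,.047) for x,y in((222,175),(218,415))],"right",[f(x,y,.062) for x,y in((455,180),(445,425))])
E
```

```text
wrist [0.46369432 0.05809206 0.0542    ] scene [0.46479627 0.05633179 0.0542    ]
(array([0.46448571, 0.05755624, 0.05339506]), [np.float64(0.0009287442418220921), np.float64(0.0009287442418223088)])
[0.41702733 0.09863454 0.008     ] [0.41153154 0.02533193 0.008     ] [0.51956054 0.01601309 0.008     ] [0.530429  0.0945295 0.008    ]
yaw [np.float64(-4.28766491146003), np.float64(-7.880959287445882)] [np.float64(-4.930262851639266), np.float64(-2.0731527630460773)]
[0.4696371  0.05862726 0.008     ]
sample left [array([0.44449975, 0.08226127, 0.047     ]), array([0.44096342, 0.03556587, 0.047     ])] right [array([0.48915348, 0.07959073, 0.062     ]), array([0.48593014, 0.03348816, 0.062     ])]
```

Call:
jog_arm --increments '[[[0, -38, 0], [0.001, 0.008, 0], 1], [[0, -40, 0], [0.001, 0.008, 0], 1], [[0, -40, 0], [0, 0, 0], 1], [[0, -40, 0], [0, 0, 0], 1], [[0, -40, 0], [0, 0, 0], 1], [[0, -40, 0], [0, 0, 0], 1], [[0, -40, 0], [0, 0, 0], 1], [[0, -40, 0], [0, 0, 0], 1]]'

```text
clock: 11.68
position: [0.4647, -0.3059, 0.4734]
tcp_rot: [0.71, 0.704, 0.002, -0.001]
wrist_force: [1.3, -0.3, 0.7]
gripper_width: 0.092
```

Call:
jog_arm --increments '[[[0, -40, 0], [0, 0, 0], 1], [[0, -30, 0], [0, 0, 0], 1], [[0, 0, 0], [0, 0, 0], 1], [[0, 0, 0], [0, 0, 0], 1], [[0, 0, 0], [0, 0, 0], 1]]'

```text
clock: 12.1
position: [0.4684, -0.382, 0.4707]
tcp_rot: [0.71, 0.704, 0.002, -0.002]
wrist_force: [-0.5, 0.2, -0.2]
gripper_width: 0.0918
```

```bash
python3 - <<'E'
from h import *
import pickle
st=ctrl.read_state();print(st["position"],R.from_quat(st["tcp_rot"]).as_matrix().round(4),st["qvel"].round(2),st["qpos"].round(2),st["clock"])
im=ctrl.snapshot("wrist");np.save("pics/w9.npy",im);pickle.dump(st,open("pics/w9.pkl","wb"));save(im,"w9",s=1.5)
E
```

```text
[ 0.46837416 -0.3820122   0.47069402] [[ 7.6e-03  1.0e+00  1.0e-04]
 [ 1.0e+00 -7.6e-03  5.7e-03]
 [ 5.7e-03  0.0e+00 -1.0e+00]] [0.02 0.01 0.01 0.01 0.01 0.01] [-0.69  0.27  1.6   0.    1.27 -0.68] 12.1
```

View pics/w9.png

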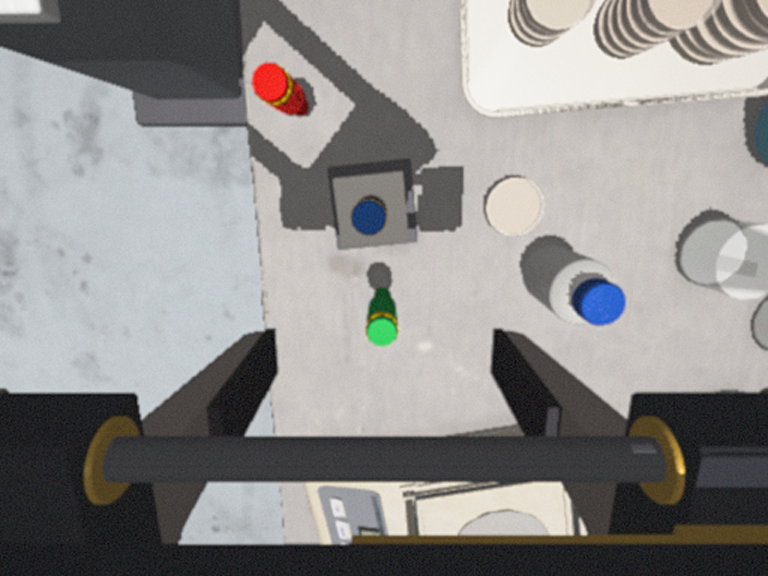

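Wrist view: the blue probe in the grey/white holder has its cap at (369,216). The green look-alike is at (382,328) and the red one at (270,82), so both are clear of the jaws opening along x.

```bash
python3 - <<'E'
from h import *
import pickle
st=pickle.load(open("pics/w9.pkl","rb"));im=np.load("pics/w9.npy")
h=cv2.cvtColor(im,cv2.COLOR_RGB2HSV)
m=cv2.inRange(h,(105,120,40),(130,255,255));m[:,280:]=0;m[:,:225]=0
c=max(cv2.findContours(m,0,1)[0],key=cv2.contourArea);(x,y),r=cv2.minEnclosingCircle(c);print(x,y,r,cv2.fitEllipse(c))
P=onz("wrist",x,y,.144,st);print(P, "diam mm",2*r/285.8*(st["position"][2]-.02-.144)*1000)
m=cv2.inRange(h,(30,100,40),(85,255,255));m[:,280:]=0
c=max(cv2.findContours(m,0,1)[0],key=cv2.contourArea);(x,y),r=cv2.minEnclosingCircle(c);print('green',onz("wrist",255,219,.136,st))
save(im,"w9c",(210,95,290,175),7)
E
```

```text
245.25099182128906 144.66204833984375 10.996828079223633 ((245.3176727294922, 144.52813720703125), (20.764171600341797, 21.19116973876953), 166.22018432617188)
[ 0.45797623 -0.33634139  0.144     ] diam mm 23.60154947001292
green [ 0.46753296 -0.42329739  0.136     ]
```

View pics/w9c.png

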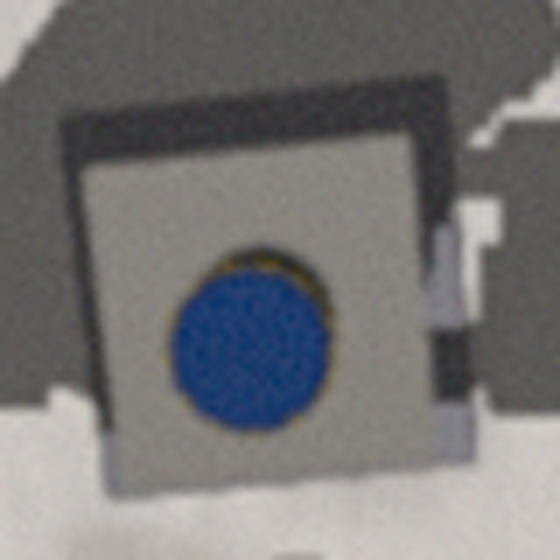

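Call:
jog_arm --increments '[[[-5, 22, -10], [-0.006, 0, 0], 1], [[-5, 23, -25], [0, 0, 0], 1], [[0, 0, -30], [0, 0, 0], 1], [[0, 0, -35], [0, 0, 0], 1], [[0, 0, -20], [0, 0, 0], 1], [[0, 0, 0], [0, 0, 0], 1], [[0, 0, 0], [0, 0, 0], 1]]'

```text
clock: 12.73
position: [0.4605, -0.3222, 0.3503]
tcp_rot: [0.705, 0.709, 0.001, 0.002]
wrist_force: [0.1, 0.1, 1.1]
gripper_width: 0.0924
```

Call:
jog_arm --increments '[[[-2, -15, 0], [0, 0, 0], 1], [[0, 0, 0], [0, 0, 0], 1], [[0, 0, 0], [0, 0, 0], 1]]'

```text
clock: 12.98
position: [0.46, -0.3368, 0.3541]
tcp_rot: [0.704, 0.71, 0.002, 0.004]
wrist_force: [-0.4, 0.5, -1.1]
gripper_width: 0.0922
```

```bash
python3 - <<'E'
from h import *
st=ctrl.read_state();print(st["position"],R.from_quat(st["tcp_rot"]).as_matrix().round(4),st["qvel"].round(2))
save(ctrl.snapshot("wrist"),"w10",s=1.5)
E
```

```text
[ 0.45995105 -0.33677194  0.35406215] [[-0.0091  0.9999  0.008 ]
 [ 1.      0.0091 -0.0032]
 [-0.0032  0.008  -1.    ]] [-0.01 -0.01 -0.03 -0.01  0.01 -0.01]
```

View pics/w10.png

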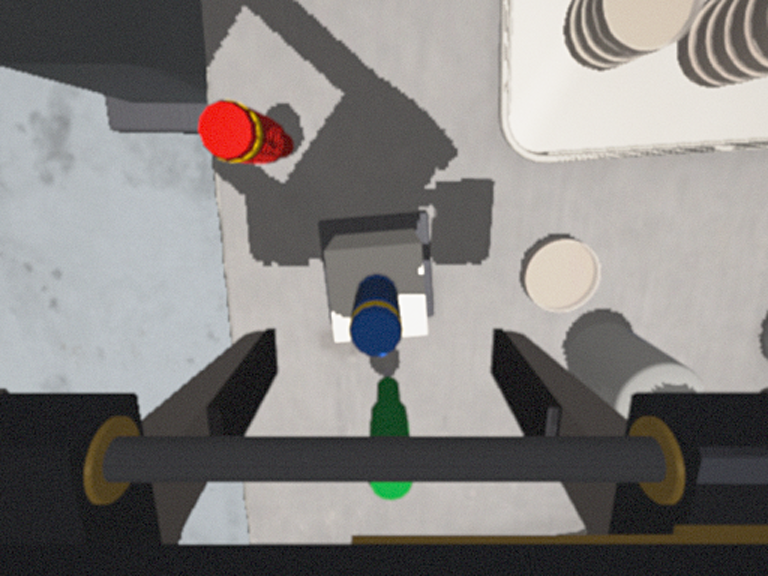

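Call:
jog_arm --increments '[[[-2, 0, -10], [0.003, 0.008, 0], 1], [[0, 0, -20], [0, 0, 0], 1], [[0, 0, -20], [0, 0, 0], 1], [[0, 0, -8], [0, 0, 0], 1], [[0, 0, 0], [0, 0, 0], 1], [[0, 0, 0], [0, 0, 0], 1]]'

```text
clock: 13.53
position: [0.4582, -0.3381, 0.2969]
tcp_rot: [0.705, 0.71, 0.0, 0.003]
wrist_force: [0.2, -0.0, 1.2]
gripper_width: 0.092
```

```bash
python3 - <<'E'
from h import *
st=ctrl.read_state();print(st["position"],R.from_quat(st["tcp_rot"]).as_matrix().round(4),st["qvel"].round(2))
save(ctrl.snapshot("wrist"),"w11",s=1.5)
E
```

```text
[ 0.45819133 -0.33813493  0.29693235] [[-0.0072  1.      0.0047]
 [ 1.      0.0073 -0.0045]
 [-0.0046  0.0047 -1.    ]] [-0.    0.01  0.   -0.   -0.    0.  ]
```

View pics/w11.png

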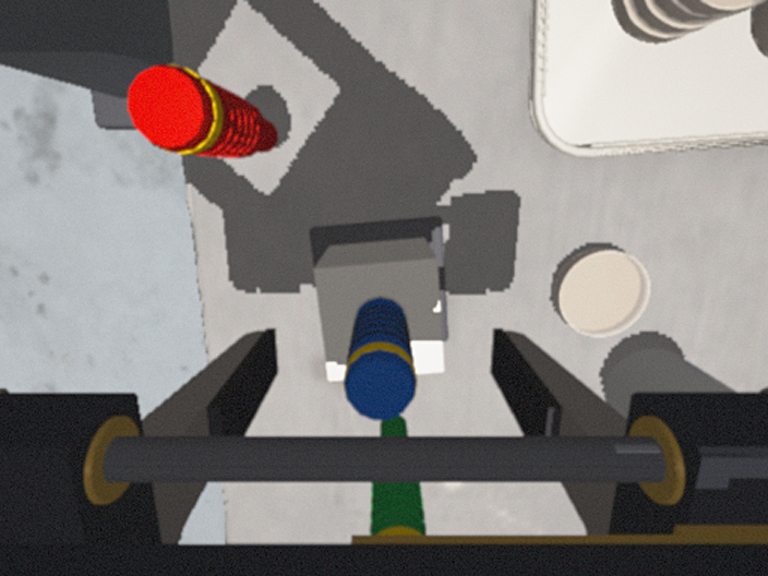

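Call:
jog_arm --increments '[[[0, 1, -7], [0.0045, 0.0047, 0], 1], [[0, 0, -1], [0, 0, 0], 1], [[0, 0, 0], [0, 0, 0], 0.6], [[0, 0, 0], [0, 0, 0], 0.4], [[0, 0, 0], [0, 0, 0], 0.2], [[0, 0, 0], [0, 0, 0], 0.2], [[0, 0, 0], [0, 0, 0], 0.2], [[0, 0, 0], [0, 0, 0], 0.2]]' --squeeze 40

```text
clock: 14.25
position: [0.4593, -0.3377, 0.2918]
tcp_rot: [0.705, 0.71, 0.0, 0.002]
wrist_force: [0.1, 0.1, -0.0]
gripper_width: 0.0543
```

Call:
jog_arm --increments '[[[0, 0, 0], [0, 0, 0], 0.15], [[0, 0, 0], [0, 0, 0], 0.1], [[0, 0, 0], [0, 0, 0], 0], [[0, 0, 0], [0, 0, 0], 0]]'

```text
clock: 14.58
position: [0.4592, -0.3378, 0.292]
tcp_rot: [0.705, 0.71, 0.0, 0.002]
wrist_force: [-0.4, 0.4, 1.4]
gripper_width: 0.0275
```

Call:
jog_arm --increments '[[[0, 0, 0], [0, 0, 0], 0], [[0, 0, 0], [0, 0, 0], 0], [[0, 0, 0], [0, 0, 0], 0]]'

```text
clock: 14.83
position: [0.4592, -0.3377, 0.292]
tcp_rot: [0.705, 0.71, 0.0, 0.002]
wrist_force: [-1.1, 0.1, 0.1]
gripper_width: 0.0253
```

```bash
python3 - <<'E'
from h import *
import pickle
st=ctrl.read_state();print(st["position"],R.from_quat(st["tcp_rot"]).as_matrix().round(4),st["gripper_width"],st["wrist_force"])
im=ctrl.snapshot("wrist");np.save("pics/w12.npy",im);save(im,"w12",(150,150,350,340),3.5)
pickle.dump(st,open("pics/w12.pkl","wb"))
E
```

```text
[ 0.45919224 -0.33772677  0.29198073] [[-0.0072  1.      0.0038]
 [ 1.      0.0072 -0.0027]
 [-0.0027  0.0038 -1.    ]] 0.025257322043029953 [-1.05269288  0.06164467  0.05314382]
```

View pics/w12.png

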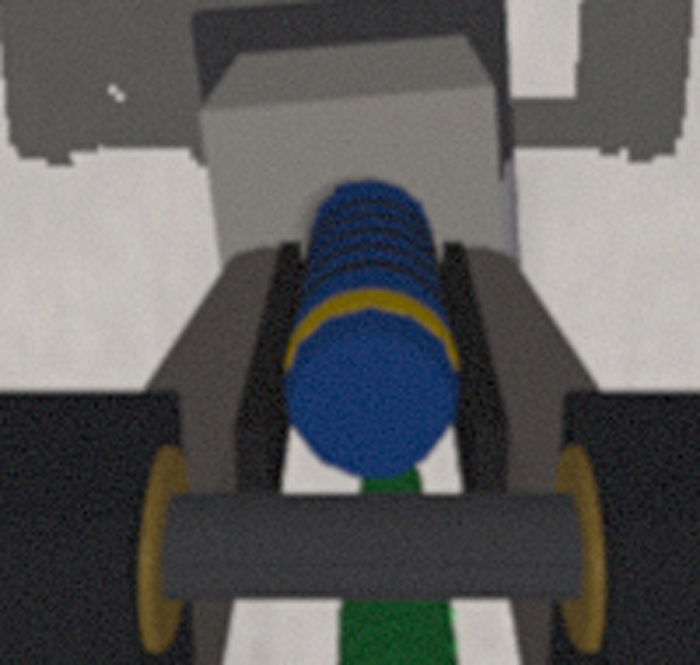

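```bash
python3 - <<'E'
from h import *
import pickle
st=pickle.load(open("pics/w12.pkl","rb"))
P=onz("wrist",150+372/3.5-.4,150+391/3.5-.4,.144,st)
M=R.from_quat(st["tcp_rot"]).as_matrix();print(P,"tool frame",M.T@(P-st["position"]))
E
```

```text
[ 0.46004944 -0.33346807  0.144     ] tool frame [0.00465931 0.00033215 0.14797077]
```

Call:
jog_arm --increments '[[[0, 0, 4], [0, 0, 0], 0], [[0, 0, 15], [0, 0, 0], 0], [[0, 0, 30], [0, 0, 0], 0], [[0, 0, 35], [0, 0, 0], 0], [[0, 0, 35], [0, 0, 0], 0], [[0, 0, 10], [0, 0, 0], 0], [[0, 0, 0], [0, 0, 0], 0], [[0, 0, 0], [0, 0, 0], 0]]'

```text
clock: 15.55
position: [0.4573, -0.3363, 0.425]
tcp_rot: [0.705, 0.71, -0.0, -0.0]
wrist_force: [0.0, -0.4, -1.7]
gripper_width: 0.0251
```

Call:
jog_arm --increments '[[[0, 5, 35], [0, 0, 0], 0], [[-8, 30, 10], [-0.002, -0.025, 0], 0], [[-8, 36, 0], [-0.002, -0.029, 0], 0], [[-8, 36, 0], [-0.002, -0.029, 0], 0], [[-8, 36, 0], [-0.002, -0.029, 0], 0], [[-8, 36, 0], [-0.002, -0.029, 0], 0], [[-8, 36, 0], [-0.002, -0.029, 0], 0], [[-8, 36, 0], [-0.002, -0.029, 0], 0]]'

```text
clock: 16.22
position: [0.397, -0.0815, 0.456]
tcp_rot: [0.704, 0.703, 0.065, 0.069]
wrist_force: [0.7, 1.1, -0.8]
gripper_width: 0.0249
```

Call:
jog_arm --increments '[[[-8, 36, 0], [-0.002, -0.029, 0], 0], [[-8, 36, 0], [-0.002, -0.029, 0], 0], [[-8, 36, 0], [-0.002, -0.029, 0], 0], [[-8, 20, 0], [-0.002, -0.029, 0], 0], [[-4, 5, 0], [-0.002, -0.025, 0], 0], [[0, 0, 0], [0, 0, 0], 0], [[0, 0, 0], [0, 0, 0], 0], [[0, 0, 0], [0, 0, 0], 0]]'

```text
clock: 16.88
position: [0.3517, 0.0614, 0.4428]
tcp_rot: [0.696, 0.7, 0.108, 0.117]
wrist_force: [-1.1, -0.2, -1.1]
gripper_width: 0.025
```

```bash
cat > chk.py <<'E'
from h import *
n=np.array([-np.sin(np.radians(20))*np.cos(np.radians(-4.4)),-np.sin(np.radians(20))*np.sin(np.radians(-4.4)),np.cos(np.radians(20))])
spot=np.array([.4643,.0573,.054])
def rep(ox=0.003,d=0.0):
    st=ctrl.read_state();M=R.from_quat(st["tcp_rot"]).as_matrix()
    tip=st["position"]+M@[ox,0,.284]
    print("clk",st["clock"],"pos",st["position"].round(4),"F",st["wrist_force"].round(2),"w",st["gripper_width"],"qv",abs(st["qvel"]).max().round(3))
    print("tip",tip.round(4),"rotvec needed",np.cross(M[:,2],-n).round(4))
    e=tip-spot;print("height along n mm",e@n*1000,"lateral mm",((e-(e@n)*n)*1000).round(2))
    # TCP target at d above
    tgt=spot+n*(d+.284)-ox*M[:,0];print("TCP shift mm to d=%g:"%d,((tgt-st["position"])*1000).round(1))
    return st,tip
E
python3 - <<'E'
from chk import *
st,tip=rep(d=.04)
for nm in("scene","top","wrist"):
    im=ctrl.snapshot(nm);np.save("pics/%s13.npy"%nm,im)
    print(nm,proj(nm,tip,st))
save(np.load("pics/wrist13.npy"),"w13",s=1.5)
u,v=proj("scene",tip).astype(int);print(u,v);save(np.load("pics/scene13.npy"),"s13",(u-35,v-50,u+45,v+40),7)
u,v=proj("top",tip).astype(int);print(u,v);save(np.load("pics/top13.npy"),"t13",(u-35,v-40,u+35,v+35),7)
E
```

```text
clk 16.8833 pos [0.3517 0.0614 0.4428] F [-1.06 -0.21 -1.07] w 0.024996030554074646 qv 0.015
tip [0.4406 0.0611 0.1731] rotvec needed [-0.0142 -0.0295 -0.0043]
height along n mm 120.05683038322613 lateral mm [17.27  0.69  6.25]
TCP shift mm to d=0.04: [  2.1   1.4 -84.3]
scene [194.46988139 161.28642267]
top [227.85004026 225.02569588]
wrist [255.48744248 192.17864954]
194 161
227 225
```

View pics/s13.png

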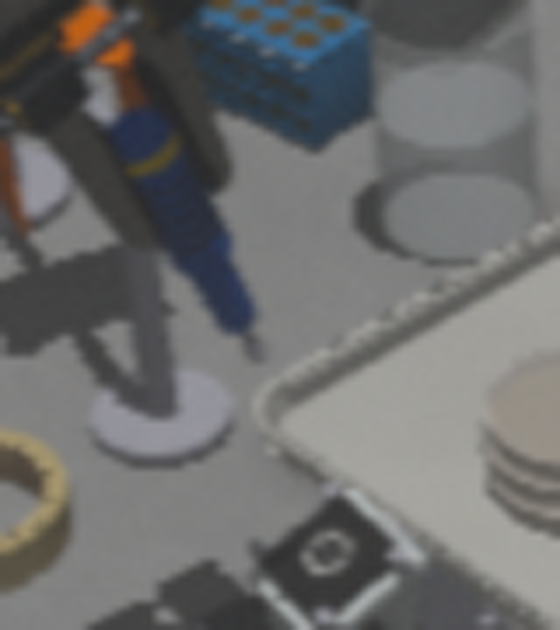

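View pics/t13.png

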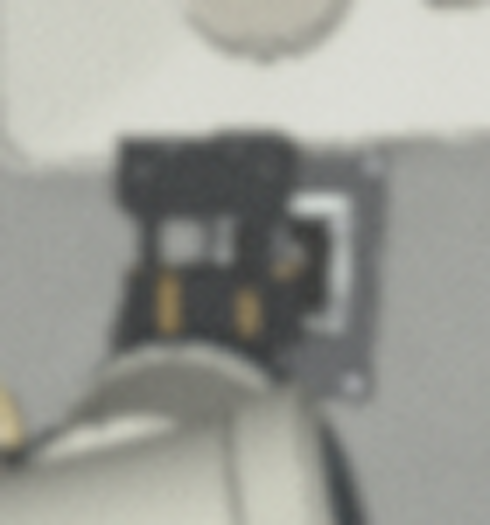

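View pics/w13.png

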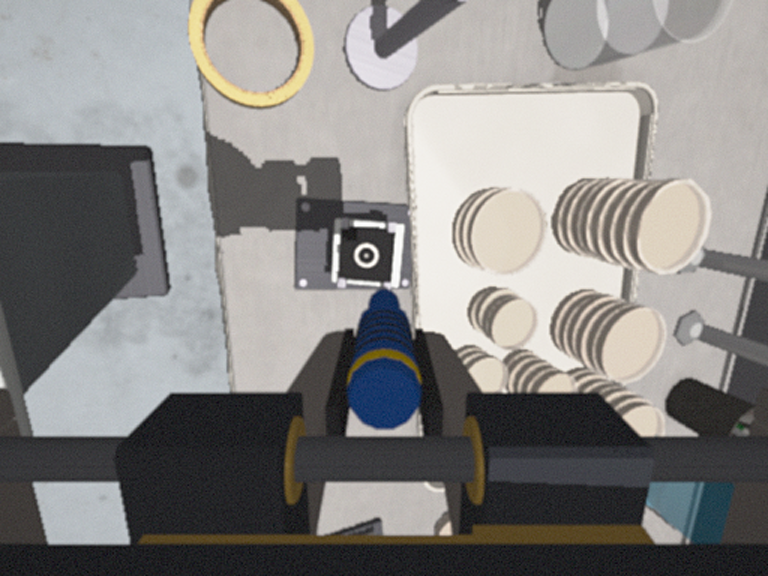

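Scene view: the steel tip is at about (195.4,161.7), against a prediction of (194.5,161.3). The wrist view shows the barrel's end at (383,290) and the ring at (366,255), both at 1.5x scale. I'll refine the tip offset and the spot.

```bash
python3 - <<'E'
from chk import *
st=ctrl.read_state();im=np.load("pics/wrist13.npy")
T=st["position"];M=R.from_quat(st["tcp_rot"]).as_matrix()
for ox in(0,.002,.004,.006):
    print(ox,"barrel edge",[proj("wrist",T+M@[ox+.009,0,z],st).round(1) for z in(.26,.244,.218)],"grip edge top@136",proj("wrist",T+M@[ox,0,.148],st).round(1),"tip scene",proj("scene",T+M@[ox,0,.284]).round(1))
g=cv2.cvtColor(im,cv2.COLOR_RGB2GRAY);sub=g[155:184,228:260];m=(sub>110).astype(np.uint8)
n_,l,s_,c=cv2.connectedComponentsWithStats(m)
for i in range(1,n_):
    if s_[i][4]>20:print(s_[i],c[i]+[228,155])
save(im,"w13c",(215,135,300,290),5)
s=np.load("pics/scene13.npy");save(s,"s13c",(180,160,230,205),14)
E
```

```text
0 barrel edge [array([255.5, 192.8]), array([255.5, 198. ]), array([255.5, 208.1])] grip edge top@136 [255.4 269.7] tip scene [195.4 161.5]
0.002 barrel edge [array([255.5, 190.6]), array([255.5, 195.6]), array([255.5, 205.5])] grip edge top@136 [255.4 266.1] tip scene [195.  161.2]
0.004 barrel edge [array([255.5, 188.3]), array([255.5, 193.3]), array([255.5, 202.9])] grip edge top@136 [255.4 262.5] tip scene [194.6 160.9]
0.006 barrel edge [array([255.5, 186.1]), array([255.5, 190.9]), array([255.5, 200.2])] grip edge top@136 [255.4 258.8] tip scene [194.2 160.6]
[  8   7  17  17 164] [243.98170732 169.73780488]
```

View pics/w13c.png

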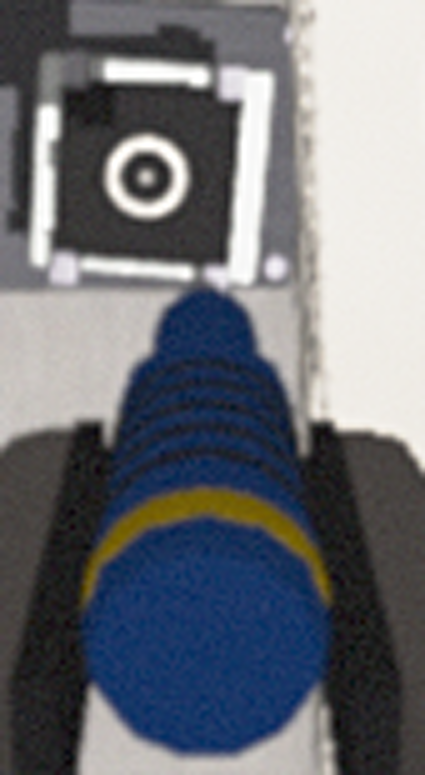

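View pics/s13c.png

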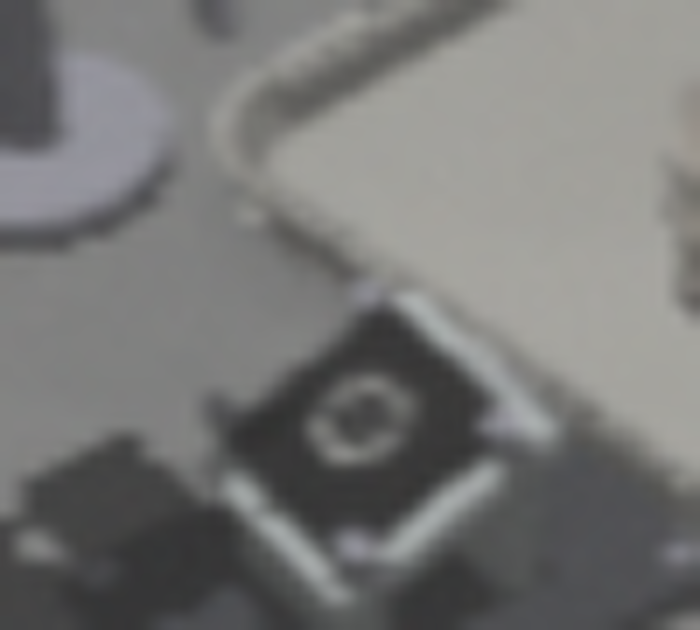

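```bash
python3 - <<'E'
from chk import *
st=ctrl.read_state();s=np.load("pics/scene13.npy")
T=st["position"];M=R.from_quat(st["tcp_rot"]).as_matrix()
h=cv2.cvtColor(s,cv2.COLOR_RGB2HSV)
m=cv2.inRange(h,(108,90,20),(130,255,255));m[:,:172]=0;m[:,200:]=0;m[:124]=0;m[160:]=0
c=max(cv2.findContours(m,0,1)[0],key=cv2.contourArea)
z=np.zeros_like(m);cv2.drawContours(z,[c],-1,255,-1)
v=s[:,:,2].astype(int)
for r in range(126,160,3):
    xs=np.where(z[r]>0)[0]
    if len(xs):print(r,xs.min(),xs.max(),(xs.min()+xs.max())/2)
ys,xs=np.nonzero(z);vx,vy,x0,y0=cv2.fitLine(np.c_[xs,ys].astype(np.float32),cv2.DIST_L2,0,.01,.01).ravel()
print("fit",x0,y0,"ang",np.degrees(np.arctan2(vy,vx)))
a,b=proj("scene",T+M@[0,0,.18]),proj("scene",T+M@[0,0,.284]);d=b-a;print("pred",a,b,np.degrees(np.arctan2(d[1],d[0])))
for th in(-2,2):
    ax=M@np.array([np.sin(np.radians(th)),0,np.cos(np.radians(th))]);a,b=proj("scene",T+M@[0,0,.17]),proj("scene",T+M@[0,0,.17]+ax*.114);d=b-a;print(th,np.degrees(np.arctan2(d[1],d[0])))
    ax=M@np.array([0,np.sin(np.radians(th)),np.cos(np.radians(th))]);b=proj("scene",T+M@[0,0,.17]+ax*.114);d=b-a;print("y",th,np.degrees(np.arctan2(d[1],d[0])))
print("spot wrist",onz("wrist",243.98,169.74,.054,st),"scene",onz("scene",180+361/14-.46,160+421/14-.46,.054),tri([ray("wrist",243.98,169.74,st),ray("scene",205.32,189.6)]))
E
```

```text
144 190 190 190.0
147 187 190 188.5
150 187 192 189.5
153 190 193 191.5
156 191 194 192.5
fit 190.07272 150.43637 ang 64.33838
pred [181.95093837 136.95191142] [195.40376788 161.51067972] 61.286904368807605
-2 60.54446711818143
y -2 63.740306212535764
2 62.07320272964386
y 2 58.793420670831495
spot wrist [0.46460101 0.05787279 0.054     ] scene [0.46490319 0.05585373 0.054     ] (array([0.46546104, 0.05740589, 0.0524118 ]), [np.float64(0.00040263460278636127), np.float64(0.0004026346027862712)])
```

Call:
jog_arm --increments '[[[1, 2, -15], [-0.007, -0.015, 0], 0], [[1, 1, -25], [-0.007, -0.015, 0], 0], [[0, 0, -25], [0, 0, 0], 0], [[0, 0, -10], [0, 0, 0], 0], [[0, 0, 0], [0, 0, 0], 0], [[0, 0, 0], [0, 0, 0], 0]]'

```text
clock: 17.53
position: [0.3573, 0.0604, 0.3672]
tcp_rot: [0.697, 0.695, 0.114, 0.134]
wrist_force: [-0.9, 0.2, -0.2]
gripper_width: 0.0254
```

```bash
sed -i 's/spot=.*/spot=np.array([.4648,.0573,.053])/; s/ox=0.003/ox=0.001/' chk.py; python3 - <<'E'
from chk import *
rep(d=.03)
E
```

```text
clk 17.5333 pos [0.3573 0.0604 0.3672] F [-0.89  0.15 -0.23] w 0.025360239239665884 qv 0.021
tip [0.4555 0.0534 0.1008] rotvec needed [0.0018 0.0051 0.0005]
height along n mm 47.96651892495789 lateral mm [ 7.05 -5.13  2.7 ]
TCP shift mm to d=0.03: [  0.4   4.1 -19.1]
```

Call:
jog_arm --increments '[[[0, 4, -5], [0.002, 0.005, 0], 0], [[0, 0, -9], [0, 0, 0], 0], [[0, 0, -5], [0, 0, 0], 0], [[0, 0, 0], [0, 0, 0], 0], [[0, 0, 0], [0, 0, 0], 0]]'

```text
clock: 17.95
position: [0.3598, 0.0643, 0.3504]
tcp_rot: [0.699, 0.693, 0.115, 0.133]
wrist_force: [0.9, -0.3, -0.3]
gripper_width: 0.0252
```

```bash
python3 - <<'E'
from chk import *
st,tip=rep(d=.012)
for nm in("scene","wrist"):
    im=ctrl.snapshot(nm);np.save("pics/%s14.npy"%nm,im)
    print(nm,proj(nm,tip,st),"spot",proj(nm,spot,st))
save(np.load("pics/wrist14.npy"),"w14",(205,125,305,225),7)
save(np.load("pics/scene14.npy"),"s14",(170,145,225,205),10)
E
```

```text
clk 17.95 pos [0.3598 0.0643 0.3504] F [ 0.88 -0.32 -0.26] w 0.025185868260030008 qv 0.006
tip [0.4577 0.0579 0.0839] rotvec needed [-0.0002  0.0041 -0.0002]
height along n mm 31.4290385578415 lateral mm [ 3.65 -0.18  1.33]
TCP shift mm to d=0.012: [  4.1  -0.2 -19.2]
scene [202.3044744 182.9010623] spot [205.04018909 189.63393707]
wrist [255.51106979 194.19451283] spot [251.73464469 186.06919508]
```

View pics/s14.png

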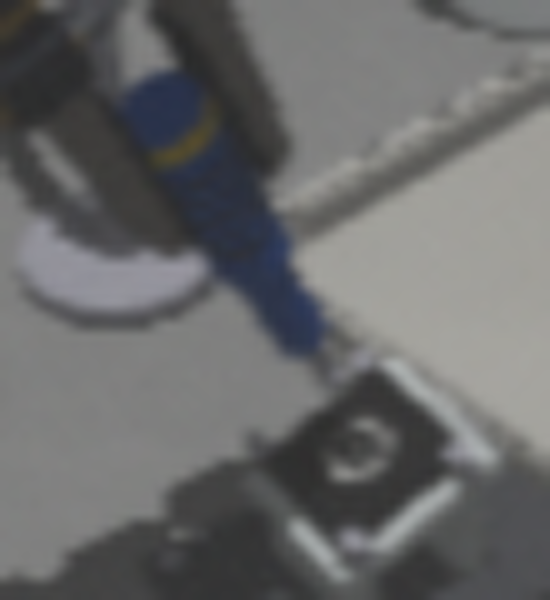

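View pics/w14.png

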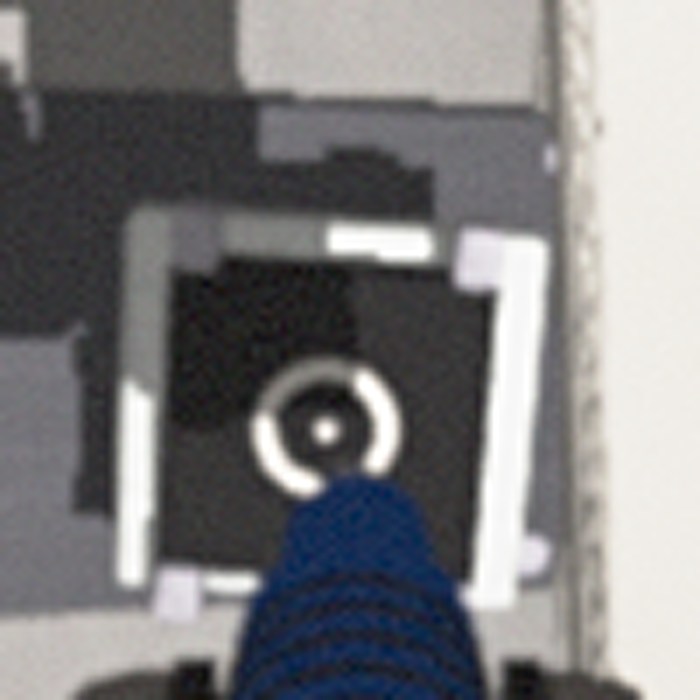

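Call:
jog_arm --increments '[[[2, 0, -7], [0, 0.004, 0], 0], [[2, 0, -9], [0, 0, 0], 0], [[0, 0, -3], [0, 0, 0], 0], [[0, 0, 0], [0, 0, 0], 0], [[0, 0, 0], [0, 0, 0], 0]]'

```text
clock: 18.47
position: [0.3647, 0.0645, 0.3315]
tcp_rot: [0.699, 0.693, 0.115, 0.132]
wrist_force: [-0.7, 0.3, -1.2]
gripper_width: 0.0254
```

```bash
python3 - <<'E'
from chk import *
st,tip=rep(d=.003)
for nm in("scene","wrist"):
    im=ctrl.snapshot(nm);np.save("pics/%s15.npy"%nm,im)
    print(nm,proj(nm,tip,st),"spot",proj(nm,spot,st))
save(np.load("pics/scene15.npy"),"s15",(170,145,225,205),10)
save(np.load("pics/wrist15.npy"),"w15",(205,125,305,225),7)
E
```

```text
clk 18.4667 pos [0.3647 0.0645 0.3315] F [-0.75  0.32 -1.17] w 0.02544265084220719 qv 0.007
tip [0.4623 0.0584 0.0649] rotvec needed [-0.001   0.0029 -0.0005]
height along n mm 12.043321938974872 lateral mm [1.63 0.79 0.57]
TCP shift mm to d=0.003: [ 2.2 -0.7 -8.8]
scene [203.89490267 186.8955937 ] spot [205.04018909 189.63393707]
wrist [255.51069212 194.19459024] spot [253.75247014 191.72086221]
```

View pics/s15.png

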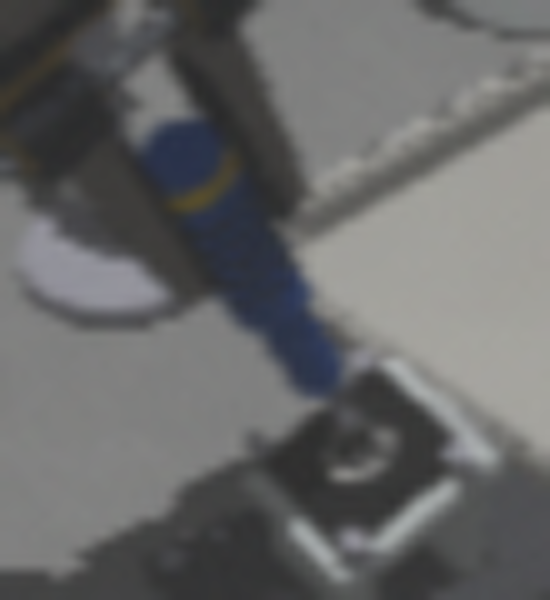

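View pics/w15.png

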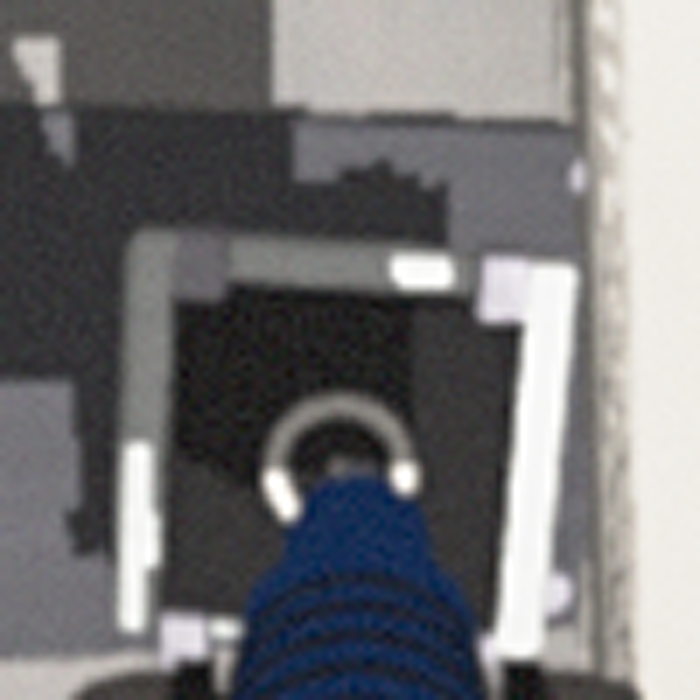

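Call:
jog_arm --increments '[[[2, -1, -5], [0, 0.003, 0], 0], [[0, 0, -3], [0, 0, 0], 0], [[0, 0, 0], [0, 0, 0], 0], [[0, 0, 0], [0, 0, 0], 0]]'

```text
clock: 18.9
position: [0.3672, 0.0635, 0.3236]
tcp_rot: [0.699, 0.694, 0.115, 0.131]
wrist_force: [-0.5, -0.3, -0.8]
gripper_width: 0.0252
```

```bash
python3 -c "
from chk import *
rep(d=-.002)"
```

```text
clk 18.9 pos [0.3672 0.0635 0.3236] F [-0.45 -0.32 -0.84] w 0.025222294689924665 qv 0.006
tip [0.4644 0.0575 0.0569] rotvec needed [-0.0014  0.0015 -0.0006]
height along n mm 3.783829014508773 lateral mm [0.91 0.08 0.33]
TCP shift mm to d=-0.002: [ 1.5  0.2 -5.6]
```

Call:
jog_arm --increments '[[[1, 0, -2], [0, 0, 0], 0], [[1, 0, -2], [0, 0, 0], 0], [[0, 0, -1], [0, 0, 0], 0], [[0, 0, 0], [0, 0, 0], 0]]'

```text
clock: 19.23
position: [0.3694, 0.0635, 0.3183]
tcp_rot: [0.699, 0.694, 0.115, 0.131]
wrist_force: [-0.4, -0.5, 1.3]
gripper_width: 0.0253
```

```bash
python3 -c "
from chk import *
rep(d=-.006)"
```

```text
clk 19.2333 pos [0.3694 0.0635 0.3183] F [-0.42 -0.54  1.25] w 0.02531757410059164 qv 0.004
tip [0.4667 0.0575 0.0516] rotvec needed [-0.0014  0.0018 -0.0006]
height along n mm -1.9786180132321478 lateral mm [1.27 0.22 0.46]
TCP shift mm to d=-0.006: [ 0.6  0.1 -4.1]
```

Call:
jog_arm --increments '[[[0, 0, 0], [0, 0, 0], 0]]'

```text
clock: 19.32
position: [0.3694, 0.0635, 0.3183]
tcp_rot: [0.699, 0.694, 0.115, 0.131]
wrist_force: [-1.3, -0.4, 1.4]
gripper_width: 0.0255
```

Call:
jog_arm --increments '[[[0, 0, 0], [0, 0, 0], 0]]'

```text
clock: 19.4
position: [0.3694, 0.0635, 0.3183]
tcp_rot: [0.699, 0.694, 0.115, 0.131]
wrist_force: [-1.2, -0.0, 1.3]
gripper_width: 0.025
```

Call:
jog_arm --increments '[[[0, 0, 0], [0, 0, 0], 0]]'

```text
clock: 19.48
position: [0.3694, 0.0635, 0.3184]
tcp_rot: [0.699, 0.694, 0.115, 0.131]
wrist_force: [-2.1, 0.5, 0.9]
gripper_width: 0.0252
```

Call:
jog_arm --increments '[[[0, 0, 0], [0, 0, 0], 0]]'

```text
clock: 19.57
position: [0.3694, 0.0635, 0.3184]
tcp_rot: [0.699, 0.694, 0.115, 0.132]
wrist_force: [-0.3, 0.2, 0.6]
gripper_width: 0.0254
```

Call:
jog_arm --increments '[[[0, 0, 0], [0, 0, 0], 0]]'

```text
clock: 19.65
position: [0.3694, 0.0635, 0.3185]
tcp_rot: [0.699, 0.694, 0.115, 0.132]
wrist_force: [-1.0, 0.5, 0.3]
gripper_width: 0.0253
```

Call:
jog_arm --increments '[[[0, 0, 0], [0, 0, 0], 0]]'

```text
clock: 19.73
position: [0.3694, 0.0635, 0.3185]
tcp_rot: [0.699, 0.694, 0.115, 0.132]
wrist_force: [-0.7, 0.2, 1.0]
gripper_width: 0.0254
```

```bash
python3 -c "
from chk import *
rep(d=-.006)
for i in range(6):
    st=ctrl.read_state();print(st['clock'],st['wrist_force'].round(2),st['wrist_force']@n); im=ctrl.snapshot('wrist')
save(im,'w16',(205,125,305,225),7)
s=ctrl.snapshot('scene');save(s,'s16',(170,145,225,205),10)
"
```

```text
clk 19.7333 pos [0.3694 0.0635 0.3185] F [-0.7   0.24  0.99] w 0.025384454053415415 qv 0.002
tip [0.4667 0.0575 0.0518] rotvec needed [-0.0014  0.0018 -0.0006]
height along n mm -1.8068280287700087 lateral mm [1.3  0.21 0.47]
TCP shift mm to d=-0.006: [ 0.6  0.1 -4.2]
19.7333 [-0.7   0.24  0.99] 1.1727738106880936
19.7833 [-1.65  0.05  1.1 ] 1.5925215868382068
19.8333 [0.33 0.09 0.67] 0.5174944474851594
19.8833 [-1.36  0.69  1.03] 1.4463381071321473
19.9333 [-0.01 -0.55  0.97] 0.900285010489801
19.9833 [-2.38 -0.21  0.89] 1.6384655741260823
```

View pics/w16.png

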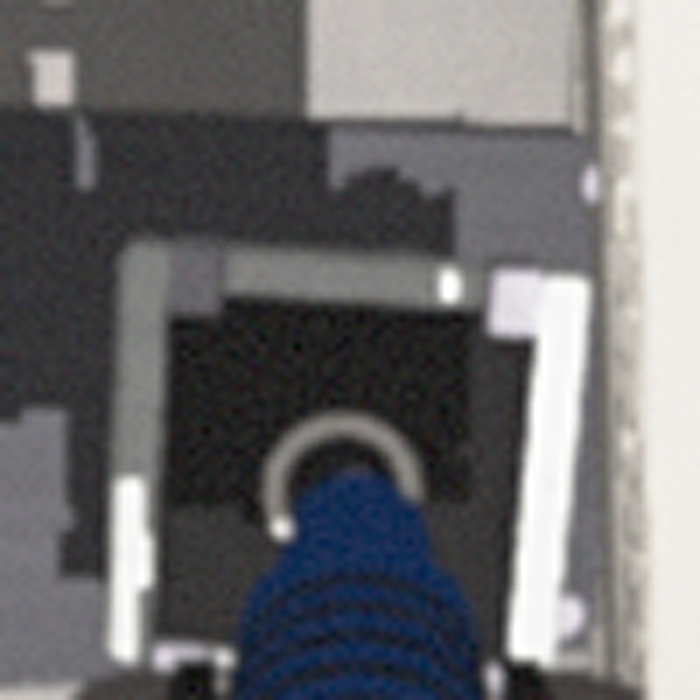

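View pics/s16.png

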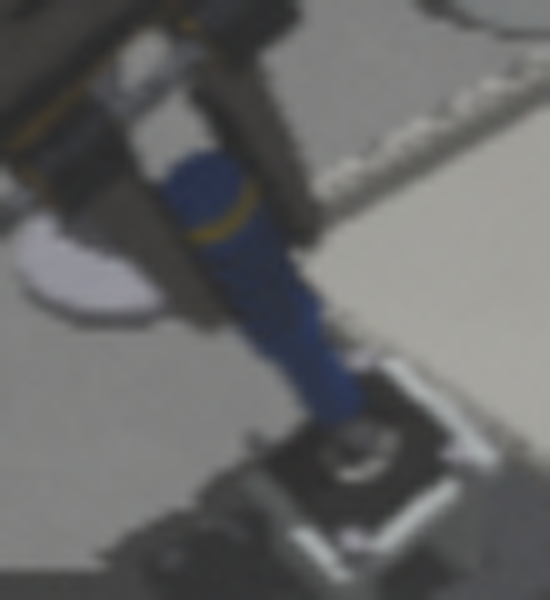

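Call:
jog_arm --increments '[[[-3, 0, 4], [0, 0.002, 0], 0], [[0, 0, 0], [0, 0, 0], 0], [[0, 0, 0], [0, 0, 0], 0]]'

```text
clock: 20.33
position: [0.3663, 0.0635, 0.3229]
tcp_rot: [0.699, 0.694, 0.114, 0.131]
wrist_force: [0.1, -0.2, 0.7]
gripper_width: 0.0253
```

```bash
python3 -c "
from chk import *
rep(d=-.0048)
for i in range(6):
    st=ctrl.read_state();print(st['wrist_force'].round(2),st['wrist_force']@n); im=ctrl.snapshot('wrist')
"
```

```text
clk 20.3333 pos [0.3663 0.0635 0.3229] F [ 0.09 -0.22  0.67] w 0.02526916284872516 qv 0.014
tip [0.4631 0.0576 0.056 ] rotvec needed [-0.0016 -0.0001 -0.0006]
height along n mm 3.3547987063958002 lateral mm [-0.54  0.18 -0.2 ]
TCP shift mm to d=-0.0048: [ 3.3  0.1 -7.5]
[ 0.09 -0.22  0.67] 0.5976657147560096
[-0.26 -1.13 -0.63] -0.5328953747917146
[-0.12 -0.59 -1.55] -1.4321245686384814
[-0.08 -0.19  0.14] 0.15252363042815223
[ 0.66 -0.2  -1.29] -1.4400731971769778
[ 0.48 -0.64 -1.08] -1.1919428396706229
```

Call:
jog_arm --increments '[[[1.4, 0, -3.8], [0, 0, 0], 0], [[1, 0, -2.7], [0, 0, 0], 0], [[0.3, 0, -1], [0, 0, 0], 0], [[0, 0, 0], [0, 0, 0], 0], [[0, 0, 0], [0, 0, 0], 0]]'

```text
clock: 21.05
position: [0.3696, 0.0635, 0.3144]
tcp_rot: [0.699, 0.694, 0.114, 0.131]
wrist_force: [-0.7, -0.1, 1.2]
gripper_width: 0.025
```

```bash
python3 -c "
from chk import *
rep(d=-.0048)
f=[]
for i in range(10):
    st=ctrl.read_state();f.append(st['wrist_force']@n); im=ctrl.snapshot('wrist')
print(np.mean(f),np.std(f))
rep(d=-.0048)
save(im,'w17',(205,125,305,225),7)
s=ctrl.snapshot('scene');save(s,'s17',(170,145,225,205),10)
"
```

```text
clk 21.05 pos [0.3696 0.0635 0.3144] F [-0.73 -0.08  1.16] w 0.024982536176347332 qv 0.004
tip [0.4664 0.0575 0.0474] rotvec needed [-0.0014 -0.0002 -0.0005]
height along n mm -5.7564547862318705 lateral mm [-0.39  0.33 -0.15]
TCP shift mm to d=-0.0048: [0.  0.1 1. ]
2.2304946579920104 0.34832300494654156
clk 21.55 pos [0.3695 0.0635 0.3145] F [-1.03  0.04  3.04] w 0.02530533152416522 qv 0.002
tip [0.4663 0.0575 0.0476] rotvec needed [-0.0014  0.     -0.0005]
height along n mm -5.562699792141857 lateral mm [-0.36  0.33 -0.14]
TCP shift mm to d=-0.0048: [0.1 0.1 0.9]
```

View pics/w17.png

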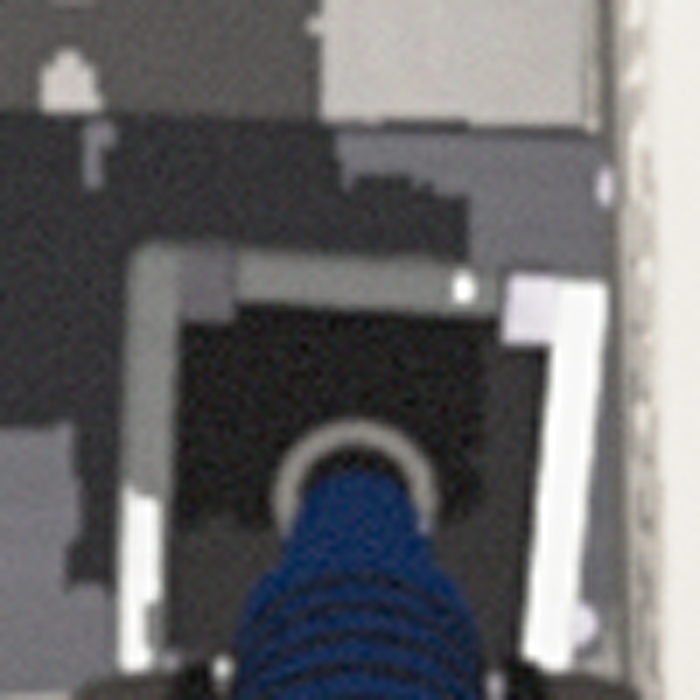

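View pics/s17.png

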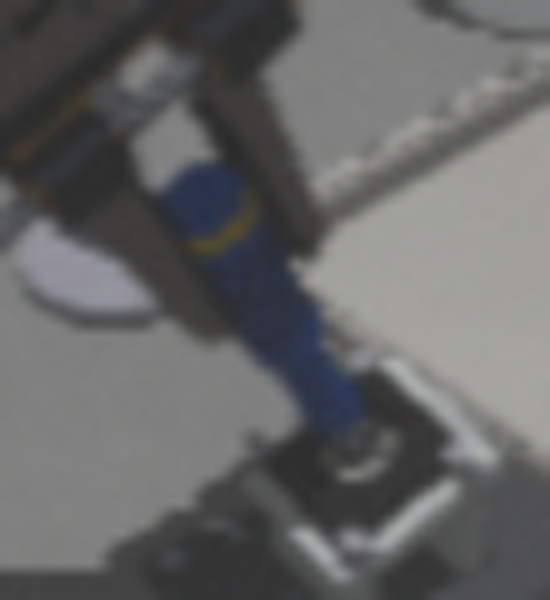

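The ring is centred on the tip column in the wrist view, at 356 in the crop. F·n is about 2.2 N plus 0.8 N of probe weight, so about 3.0 N of contact, or 5.5 mm of plunger travel. One last look at the whole scene before handing in.

```bash
python3 -c "
from chk import *
s=ctrl.snapshot('scene');save(s,'s18',(110,60,350,240),3.3)
rep()
"
```

```text
clk 21.65 pos [0.3694 0.0635 0.3145] F [-1.4   0.23  3.85] w 0.025244512861508014 qv 0.002
tip [0.4663 0.0575 0.0476] rotvec needed [-0.0014 -0.0001 -0.0005]
height along n mm -5.597415326551991 lateral mm [-0.42  0.35 -0.16]
TCP shift mm to d=0: [-1.5  0.2  5.4]
```

View pics/s18.png

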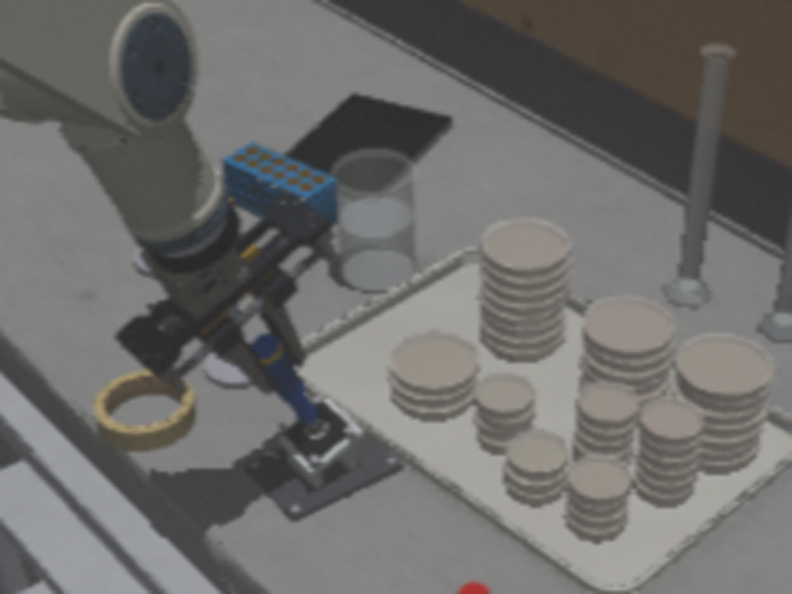

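The probe is standing on the sample and the bystanders look undisturbed. The arm hides the guard here, so I'll check it from the top camera and average the force again.

```bash
python3 -c "
from chk import *
f=[]
for i in range(14):
    st=ctrl.read_state();f.append(st['wrist_force']@n); im=ctrl.snapshot('top')
print(np.round(f,2),np.mean(f));rep()
save(im,'t18',(90,140,270,275),4)
"
```

```text
[4.1  3.31 1.98 2.96 3.05 2.37 2.91 3.19 3.13 3.11 2.93 2.26 2.48 2.49] 2.875174938499966
clk 22.35 pos [0.3695 0.0635 0.3145] F [-0.91 -1.35  2.07] w 0.02523205877981412 qv 0.003
tip [0.4663 0.0575 0.0476] rotvec needed [-0.0014 -0.0001 -0.0005]
height along n mm -5.625700951895705 lateral mm [-0.42  0.33 -0.16]
TCP shift mm to d=0: [-1.5  0.2  5.4]
```

View pics/t18.png

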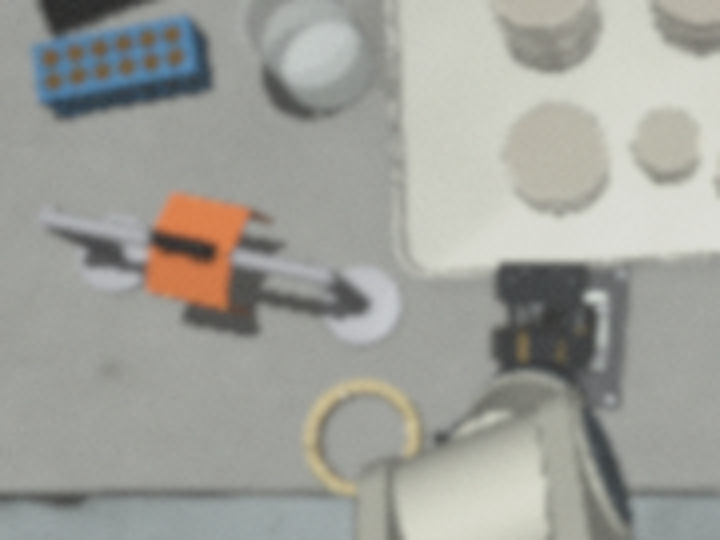

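The guard is still draped along the bar, at (195,250) in the crop. The averaged contact is about 3.4 N, or about 6 mm of plunger travel. Handing in.

```bash
python3 -c "
from h import *
print(ctrl.job_done())"
```

```text
the job is handed in; nothing more can be done
None
```

The guard is draped over the rail's bar and released. The blue probe is held in the gripper, with its tip pressed gently inside the ring on the sample. I handed the job in at about 22.4 s of the 51 s allowed.

**Guard:** The last top view shows it hanging ridge along the bar near the middle. It seated at the expected height, within about 0.1 mm, before I let go.

**Probe position:** By the arm's pose, the tip is within about 0.6 mm of the spot and the tool is within about 0.1° of the measured face direction. The last wrist picture put the tip up to about 2 mm off centre along y, which is still inside the ring.

**Plunger:** I had no direct reading of it, so these are estimates. The contact force averaged about 3.0 N over ten noisy readings and about 3.7 N over a later fourteen. That means roughly 5.5 to 7 mm of travel, against the 6 mm asked for. The position-based estimate is about 6 mm.

**What disagreed:**
- The probe's offset in the grip came out at 4–5 mm from its cap but 0–1 mm from its tip and barrel. I used the tip value. At worst this means a lean of about 2° in the jaws that the cameras could not confirm.
- The first contact was about 1.5 mm off centre, so I lifted clear and pressed again.

The dishes, tray, tape and beaker looked undisturbed in the last views, and I saw no sign of touching the reagent bottle or the red and green look-alikes. The highest force I read was about 9 N, while seating the guard.

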